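# Set the feed gauge and load the mosaic tile cutter's chute

## Task

Ready the tile cutter's feeder: with the chute empty, draw the sprung gauge out by its black handle until the yellow pointer stands on the red band, hold it there for a full second and let it go home. Then load every glass blank on the table lengthwise into the chute lane whose stop has its colour, pushing it down under the keeper bar until it rests against that stop. Finally prove the loaded feeder: draw the gauge to the green band, again hold a full second and let it go home; leave the jars, tools and offcuts where they are.

Things in the scene. Friction and masses are not known exactly. Their poses are not given: they have to be found in the camera images.
- blank_blue: deep blue glass blank: a flat bar 60 x 42 x 18 mm (along its own x, y, z), about 110 g, lying flat on the table. Origin at the centre of the bar. May be absent. Grip it over its 60 mm length, by its two end faces, so that it fits into a lane.
- blank_turquoise: light turquoise glass blank: a flat bar 60 x 42 x 18 mm (along its own x, y, z), about 110 g, lying flat on the table. Origin at the centre of the bar. May be absent. Grip it over its 60 mm length, by its two end faces, so that it fits into a lane.
- blank_green: grass green glass blank: a flat bar 60 x 42 x 18 mm (along its own x, y, z), about 110 g, lying flat on the table. Origin at the centre of the bar. May be absent. Grip it over its 60 mm length, by its two end faces, so that it fits into a lane.
- blank_amber: amber orange glass blank: a flat bar 60 x 42 x 18 mm (along its own x, y, z), about 110 g, lying flat on the table. Origin at the centre of the bar. May be absent. Grip it over its 60 mm length, by its two end faces, so that it fits into a lane.
- stop_blue: deep blue escapement stop at the low end of one chute lane (42 mm wide, 24 mm high, fixed; colours swap lanes from start to start). Level frame: +x horizontal, heading down the lane. Origin: on the lane's floor, mid-lane, at the foot of the stop's uphill face. A blank lying fully against the stop has its centre at (-26.7, 0, 16.5) mm in this frame.
- stop_turquoise: light turquoise escapement stop at the low end of one chute lane (42 mm wide, 24 mm high, fixed; colours swap lanes from start to start). Level frame: +x horizontal, heading down the lane. Origin: on the lane's floor, mid-lane, at the foot of the stop's uphill face. A blank lying fully against the stop has its centre at (-26.7, 0, 16.5) mm in this frame.
- stop_green: grass green escapement stop at the low end of one chute lane (42 mm wide, 24 mm high, fixed; colours swap lanes from start to start). Level frame: +x horizontal, heading down the lane. Origin: on the lane's floor, mid-lane, at the foot of the stop's uphill face. A blank lying fully against the stop has its centre at (-26.7, 0, 16.5) mm in this frame.
- stop_amber: amber orange escapement stop at the low end of one chute lane (42 mm wide, 24 mm high, fixed; colours swap lanes from start to start). Level frame: +x horizontal, heading down the lane. Origin: on the lane's floor, mid-lane, at the foot of the stop's uphill face. A blank lying fully against the stop has its centre at (-26.7, 0, 16.5) mm in this frame.
- chute: Fixed aluminium feed chute with four parallel lanes. Origin on the table under its middle; level frame, +x the way the lanes run downhill; yaw varies. Floors fall 15 degrees to +x, from about 80 mm above the table at the open upper end to 35 mm at the stops: 175 mm along the slope. Lanes 48 mm wide, centres at y = -81, -27, 27, 81 mm, between walls 6 mm thick and 20 mm high.
- keeper (a point): Middle of the dark keeper bar (12 mm along the slope, 7 mm thick) that crosses all lanes 18 to 30 mm uphill of the stops, its underside 28 mm and its top 35 mm off the lane floor: blanks are pushed beneath it. Fingers kept behind the 60 mm blank stay clear of it.
- mouth (a point): Middle of the chute's open upper edge, at floor height. A blank need not slide down by itself: set it down lengthwise in the upper half of its lane and push its uphill end.
- gauge: Fixed sprung draw gauge that sets the tension of the chute's feed spring: grey base plate 270 x 90 x 12 mm with a blue spring housing (60 x 60 mm, top 52 mm above the table) centred 100 mm towards +x. Origin on the table under the base's middle; the slide is drawn towards the gauge's own -x.
- gauge_slide (a joint): Draw of the gauge's slide, m: 0 fully home, grows as the handle is drawn to the gauge's -x, up to 0.09. The spring pulls it back home when let go: about 2.5 N at the start and 90 N/m more, so 5 to 9 N at the bands.
- handle (a point): Middle of the slide's black upright handle plate, 14 mm thick along the gauge's x, 46 mm wide along y, standing from 18 to 62 mm above the table; the point is 44 mm above the table. Pinch it from above across its 14 mm thickness. Moves with the slide; lies over the gauge's origin when home.
- pointer (a point): Tip of the yellow pointer fixed to the handle, at the same gauge x as the handle's middle, 35 mm to the gauge's +y.
- mark_red: Red band, 14 mm long along the gauge's x, lying flat on the gauge's base at the pointer's side, 38 mm to the gauge's +y; origin at its centre. It lies 28 to 40 mm from the pointer's home, towards the gauge's -x, and does not move while you work.
- mark_green: Green band, 14 mm long along the gauge's x, lying flat on the gauge's base at the pointer's side, 38 mm to the gauge's +y; origin at its centre. It lies 56 to 72 mm from the pointer's home, towards the gauge's -x, and does not move while you work.
- jar: Bystander, to be left alone: amber jar 64 mm across, 90 mm high. Origin at its underside, about the middle.
- glue: Bystander, to be left alone: white bottle with orange cap 50 mm across, 150 mm high. Origin at its underside, about the middle.
- cup: Bystander, to be left alone: white bowl 90 mm across, 60 mm high. Origin at its underside, about the middle.
- nippers: Bystander, to be left alone: tile nippers with red handles, about 170 mm long. Origin at its underside, about the middle.
- offcut_a: Bystander, to be left alone: white tile offcut 34 x 34 x 10 mm. Origin at its underside, about the middle.
- offcut_b: Bystander, to be left alone: grey tile offcut 30 x 40 x 10 mm. Origin at its underside, about the middle.
- trowel: Bystander, to be left alone: small spatula. Origin at its underside, about the middle.

How it is judged:
On the way, in this order (a step that is already met when the one before it is completed fails the run):
1. the gauge's pointer is held on the red band (within 7 mm of its middle) for one second (x of pointer in the frame of mark_red between -0.007 and 0.007 m), for 0.9 s.
2. the gauge is let back home (value of joint gauge_slide below 0.005 m), for 0.2 s.
3. every blank rests in the lane of its colour against the stop (x of blank_blue in the frame of stop_blue between -0.031 and -0.02 m and y of blank_blue in the frame of stop_blue between -0.012 and 0.012 m and z of blank_blue in the frame of stop_blue between 0.01 and 0.024 m and angle between the z axis of blank_blue and the z axis of stop_blue, either way round below 0.36 rad and linear speed of each of blank_blue, blank_turquoise, blank_green, blank_amber below 0.02 m/s and x of blank_turquoise in the frame of stop_turquoise between -0.031 and -0.02 m and y of blank_turquoise in the frame of stop_turquoise between -0.012 and 0.012 m and z of blank_turquoise in the frame of stop_turquoise between 0.01 and 0.024 m and angle between the z axis of blank_turquoise and the z axis of stop_turquoise, either way round below 0.36 rad and x of blank_green in the frame of stop_green between -0.031 and -0.02 m and y of blank_green in the frame of stop_green between -0.012 and 0.012 m and z of blank_green in the frame of stop_green between 0.01 and 0.024 m and angle between the z axis of blank_green and the z axis of stop_green, either way round below 0.36 rad and x of blank_amber in the frame of stop_amber between -0.031 and -0.02 m and y of blank_amber in the frame of stop_amber between -0.012 and 0.012 m and z of blank_amber in the frame of stop_amber between 0.01 and 0.024 m and angle between the z axis of blank_amber and the z axis of stop_amber, either way round below 0.36 rad), for 0.2 s.
4. the gauge's pointer is held on the green band (within 7 mm of its middle) for one second (x of pointer in the frame of mark_green between -0.007 and 0.007 m), for 0.9 s.
5. the gauge is let back home again (value of joint gauge_slide below 0.005 m), for 0.2 s.
At the end, for the whole second after the job is handed in: Every blank present lies flat in the lane of its own colour with no more than about 4 mm between it and the stop, at rest, and the gauge's slide is home (within 5 mm) (all of step 3 and value of joint gauge_slide below 0.005 m); the robot touches nothing.
It fails at once if a bystander is shifted more than 5 cm (distance of any of jar, glue, cup, nippers, offcut_a, offcut_b, trowel from where it was at the start of the episode above 0.05 m).
Of blank_blue, blank_turquoise, blank_green, blank_amber only 3 to 4 are there at a start; the rules pass over those that are not, and their reading is None.
At some moment in a run one of blank_blue, blank_turquoise, blank_green, blank_amber may be knocked a few centimetres aside while the robot is not near it.
Once in a run the grip may slacken for a moment while it holds something.
It also fails if it takes over 200 s, if anything falls off the work surface, if the arm or the gripper's body presses on something with over 40 N, if the wrist force passes 120 N, or if a joint passes its speed limit or range.

## Robot

A 6-joint arm with a two-finger parallel gripper is mounted at the origin on the work surface. World frame = base frame: x ahead of the robot, y to its left, z up, the work surface at z = 0. Lengths are in m, angles in rad, forces in N, time in s.
With the tool pointing down it reaches from about 0.325 to 0.875 m from the base axis. Payload 4.4 kg.
Tool frame: the origin (TCP) lies at the centre of the arm's flange, where the gripper is bolted on; the fingertips stand 173 mm ahead of it and the grasp point (between the pads) lies 155 mm ahead of it; z points along the fingers, y is the direction in which the jaws open and shut (so a half turn about z gives the same grasp; the last joint's range is limited). The gripper opens to 85 mm and grips with 20 to 120 N. Pads are 22 mm wide; open, the fingers measure 114 mm over their backs; the gripper's body (76 mm by 85 mm) begins 54 mm behind the grasp point. The pads swing forward as they close: fully open they stand 13 mm farther back than shut.
Start: joints at [-1.26, 0.207, 1.542, -0, 1.393, -0.15], TCP at [0.256, -0.515, 0.405] pointing down, gripper open.
Joint ranges: [-2.73, 2.73], [-0.86, 2.22], [0.23, 2.46], [-1.11, 4.25], [0.08, 2.63], [-2.82, 2.82]. Speed limits (rad/s): [2.79, 2.79, 3.14, 3.14, 3.14, 3.14].

## Interface

Orientations are given as a unit quaternion [w, x, y, z].
In Python, from cell import get_state, read_camera, camera_params, r, nets gives the robot as it stands.
- The arm moves only by the tool apply_moves, never from a script. Its argument "moves" is a list of rows, each an object of numbers: "x", "y", "z": the shift along the tool's x, y, z scaled (see below); "ax", "ay", "az": the turn, a rotation vector about the tool's x, y, z scaled (see below); "jaw": the opening, from -1 (shut) to 1 (fully open), so that 0 is half open. A call has 1 to 5 rows; each row is the pose to reach, as a shift and turn from the pose commanded when the call began, along the tool's axes at that moment, turning the shorter way round; what a row does not reach only later rows make up. The controller multiplies each number of a shift by 0.25 m and each number of a turn by 2 pi rad. A row lasts 1/8 s, in which the tool goes at most 62.5 mm and 10.7 degrees, less where a joint would pass 70% of its speed; a pose out of reach is approached as far as the arm can. A call with a number of a shift or a turn outside -1 to 1 is refused whole. A call with a gripper value outside its range is refused whole. The fingers move at their own pace and stop on an object; "force" is the grip in N (left out, the last holds). Time passes only in rows, so rows that repeat a pose let the fingers close. It gives the time, the measured TCP pose, the force and the opening at its end, in the units of the state.
- get_state(): the state, without advancing time (a new reading comes with each control period).
- read_camera(name): name is "scene" or "top" or "wrist"; returns (picture, depth): 420x560x3 uint8, blue, green, red; 420x560 float32, m along the optical axis (not along the pixel's ray), 0 where there is no reading.
- camera_params(name): a dict with "fovy" (degrees; the focal length in pixels is half the picture's height over the tangent of half this angle, whatever the lens; pixels are square), "cx", "cy" (the principal point, pixels), "distortion" ([k1, k2, p1, p2, k3] as OpenCV has them; the pictures are not rectified), "eye" and "orientation" of the camera in the world; the wrist camera has in their place "mount" (4x4, takes a point from camera to tool coordinates, whose origin is the TCP and whose axes are the flange's). Camera axes: x right, y down, z forward; pixel columns grow to the right and rows downward; lengths in m; the calibration is good to about 2 mm. A picture is of the moment at which its call begins: read the wrist's pose just before it. camera_params takes no time and is no camera call.
- r.close_job(): hands the job in, once; it reports no verdict.
Trained networks look in the newest picture that a camera, given by its name, has taken for a name from the list of things; names that differ only in an ending like _2 or _b are one class to them, and where a whole thing is asked for, a point or a joint stands for the part that bears it (a point fixed in the world has none). Each returns a list of dicts, best first, with "conf" (0 to 1); they miss things now and then, are a little off and sometimes report something else, mostly with a low value. They report only what shows in the picture. A call takes as long as a camera call.
- nets.search_frame(thing, camera): "position" ([row, column] in pixels, amid what is visible of it).
- nets.outline_of(thing, camera): "mask" (420x560 bool, what is visible of it) and "position" ([row, column] in pixels, amid what is visible of it).
- nets.place_of(thing, camera): "position" ([row, column] in pixels: a listed point, or the origin of a listed thing).
The state is a dict: "time_s": time; "joints": joint angles; "joint_velocities": joint speeds; "joint_torque": joint torques, N m; "position": TCP position; "eef_rot": TCP orientation; "contact_force": force on the tool from outside, world axes, zero at the start; "moment": the same for the moment, N m; "grip_width": opening from 0.0 (shut) to 1.0 (fully open).
Only numpy, scipy, OpenCV 4.12 (cv2) and the standard library are available. Lean on these libraries where they do the work, as an engineer would, in place of code of your own. Each camera call takes 0.05 s, during which the arm holds its last target.

## Working session

There is one attempt and no reset: what is moved stays moved. The work goes in short steps, Python scripts to look and compute and a tool call to move; the robot and the scene stay as the last step left them, time stands still between calls to the robot, and variables do not carry over. Pictures are saved under pics/ and viewed, and the job is handed in when it is done.

Besides the shell and the picture viewer there is one more tool, called after "Request:" as name(argument=value, ...) on one line, values as JSON. apply_moves: Moves the arm, as the interface text tells. Shifts and turns lie within -1 to 1; 1 stands for 0.25 m of shift or 2 pi rad of turn. Its arguments: {"type":"object","properties":{"moves":{"type":"array","items":{"type":"object","properties":{"x":{"type":"number"},"y":{"type":"number"},"z":{"type":"number"},"ax":{"type":"number"},"ay":{"type":"number"},"az":{"type":"number"},"jaw":{"type":"number"}}}},"force":{"type":"number"}},"required":["moves"]}

```bash
mkdir -p pics; ls
python3 - <<'E'
from cell import get_state, read_camera, camera_params, r, nets
import cv2
print(get_state())
for c in ["scene","top","wrist"]:
    print(c,camera_params(c))
    p,d=read_camera(c); cv2.imwrite(f"pics/{c}0.png",p)
E
```

```text
pics
{'time_s': 0.0, 'joints': array([-1.25950304e+00,  2.07387135e-01,  1.54299019e+00,  4.64832748e-05,
        1.39348020e+00, -1.50498412e-01]), 'joint_velocities': array([ 4.56650714e-04, -8.31759320e-04, -8.25182080e-04, -9.86066137e-05,
       -8.21186499e-04, -5.54879212e-04]), 'joint_torque': array([-1.08246833e-03, -3.83031106e+01, -2.91598928e+01, -3.96100095e-04,
        1.05620641e-02, -2.67330392e-06]), 'position': array([ 0.25607311, -0.51441198,  0.40352678]), 'eef_rot': array([-1.13061299e-03,  9.73462091e-01,  2.28845527e-01, -6.81480560e-05]), 'contact_force': array([-0.2817339 , -0.76092811,  0.22536122]), 'moment': array([ 0.02653324, -0.04884364,  0.00255803]), 'grip_width': 0.9993898588086207}
scene {'fovy': 45.46724204805385, 'cx': 273.2317270324825, 'cy': 207.41409240966394, 'distortion': array([0.03447168, 0.        , 0.        , 0.        , 0.        ]), 'eye': array([1.50512119, 0.52641438, 1.19484391]), 'orientation': array([-0.19127532,  0.45741923,  0.8079152 , -0.31851914])}
top {'fovy': 46.31243362517008, 'cx': 284.5585774394755, 'cy': 202.0740393297704, 'distortion': array([-0.02378082,  0.        ,  0.        ,  0.        ,  0.        ]), 'eye': array([ 0.42046293, -0.00401453,  1.47803891]), 'orientation': array([-0.03613759,  0.70861301, -0.70378768,  0.03527868])}
wrist {'fovy': 69.44415103992229, 'cx': 285.0662976026068, 'cy': 210.37801036943566, 'distortion': array([-0.037267,  0.      ,  0.      ,  0.      ,  0.      ]), 'mount': array([[ 9.50003135e-04, -9.48409018e-01, -3.17047995e-01,
         8.11828320e-02],
       [ 9.99999543e-01,  8.68482653e-04,  3.98444156e-04,
         9.04882287e-05],
       [-1.02537346e-04, -3.17048229e-01,  9.48409410e-01,
         2.97803375e-02],
       [ 0.00000000e+00,  0.00000000e+00,  0.00000000e+00,
         1.00000000e+00]])}
```

View pics/top0.png

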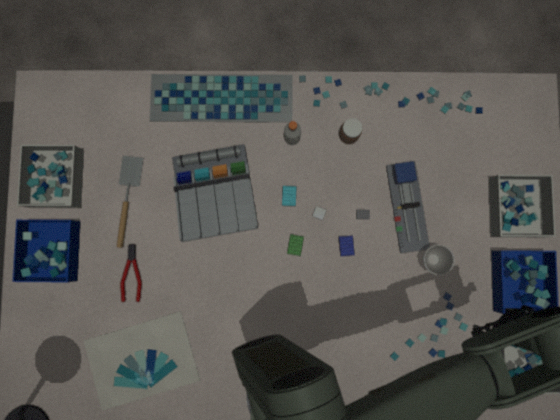

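View pics/scene0.png

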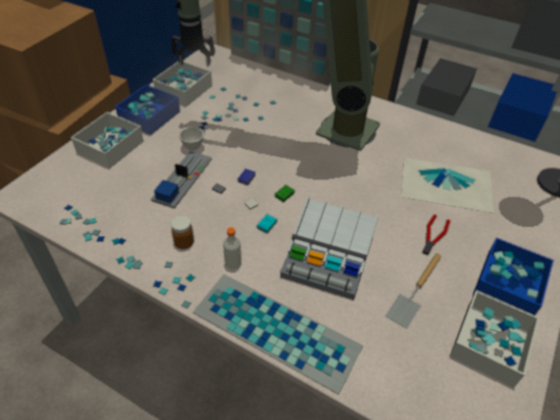

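View pics/wrist0.png

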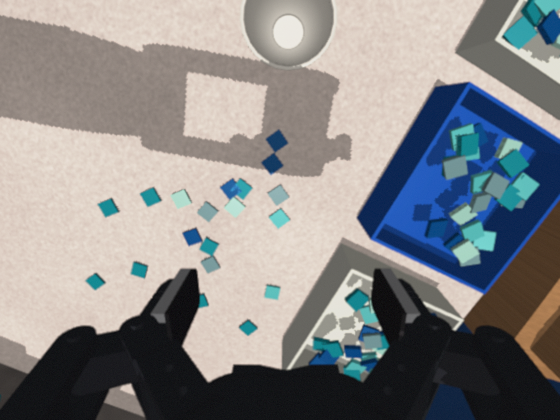

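The top picture shows the chute at (215,192) with stops blue, turquoise, amber, green from left to right. Three blanks are visible: turquoise (289,195), green (296,244) and blue (346,245). The gauge is at (407,205), drawn towards the bottom of the image, with its red mark at (396,218).

```bash
cat > h.py <<'E'
from cell import get_state, read_camera, camera_params, r, nets
import cv2, numpy as np
from scipy.spatial.transform import Rotation as R
def rot(q): return R.from_quat([q[1],q[2],q[3],q[0]])
def cam(name,st=None):
    p=camera_params(name); f=210/np.tan(np.radians(p['fovy']/2))
    K=np.array([[f,0,p['cx']],[0,f,p['cy']],[0,0,1]])
    if 'eye' in p: Rm=rot(p['orientation']).as_matrix(); t=np.array(p['eye'])
    else:
        st=st or get_state(); T=np.eye(4);T[:3,:3]=rot(st['eef_rot']).as_matrix();T[:3,3]=st['position'];M=T@p['mount'];Rm=M[:3,:3];t=M[:3,3]
    return K,np.array(p['distortion']),Rm,t
def ray(c,uv):
    K,D,Rm,t=c
    n=cv2.undistortPoints(np.array(uv,float).reshape(-1,1,2),K,D).reshape(-1,2)
    return np.c_[n,np.ones(len(n))]
def atz(c,uv,z):   # intersect with plane z
    d=ray(c,uv)@c[2].T; s=(z-c[3][2])/d[:,2]; return c[3]+d*s[:,None]
def atd(c,uv,dep):
    return c[3]+(ray(c,uv)*np.array(dep).reshape(-1,1))@c[2].T
def cloud(c,d):
    v,u=np.mgrid[0:420,0:560]; P=atd(c,np.c_[u.ravel(),v.ravel()],d.ravel()).reshape(420,560,3); P[d==0]=np.nan; return P
def proj(c,X):
    K,D,Rm,t=c
    return cv2.projectPoints(np.array(X,float).reshape(-1,3),cv2.Rodrigues(Rm.T)[0],-Rm.T@t,K,D)[0].reshape(-1,2)
E
python3 - <<'E'
from h import *
p,d=read_camera('top'); c=cam('top'); P=cloud(c,d)
np.save('top.npy',P)
for n in ['blank_blue','blank_turquoise','blank_green','blank_amber']:
    o=nets.outline_of(n,'top')
    for k in o[:2]:
        m=k['mask']; print(n,round(k['conf'],2),np.round(k['position']),m.sum())
        q=P[m]; print('  med',np.nanmedian(q,0).round(4))
        if k['conf']>.5:
            uv=np.argwhere(m)[:,::-1]; X=atz(c,uv,0.018)[:,:2]
            rr=cv2.minAreaRect(X.astype(np.float32)); print('  rect',np.round(rr[0],4),np.round(rr[1],4),rr[2], np.round(cv2.boxPoints(rr),3).tolist())
for n in ['stop_blue','stop_turquoise','stop_green','stop_amber','keeper','mouth','chute','gauge','handle','pointer','mark_red','mark_green']:
    o=nets.place_of(n,'top')
    for k in o[:2]: print(n,round(k['conf'],2),np.round(k['position'],1), atz(c,[k['position'][::-1]],{'h':.044,'p':.04}.get(n[0],.0)).round(4))
big=cv2.resize(p[140:260,160:290],None,fx=6,fy=6,interpolation=cv2.INTER_CUBIC)[:600];cv2.imwrite('pics/chute.png',big)
big=cv2.resize(p[150:260,370:440],None,fx=5.4,fy=5.4,interpolation=cv2.INTER_CUBIC);cv2.imwrite('pics/gauge.png',big)
E
```

```text
blank_blue 0.63 [246. 345.] 307
  med [ 0.4389 -0.1852  0.0172]
  rect [ 0.4383 -0.186 ] [0.0623 0.0452] 6.948009490966797 [[0.4050000011920929, -0.16699999570846558], [0.4099999964237213, -0.21199999749660492], [0.47200000286102295, -0.20499999821186066], [0.4659999907016754, -0.1599999964237213]]
blank_turquoise 0.77 [196. 290.] 238
  med [ 0.5867 -0.0149  0.0169]
  rect [ 0.5854 -0.0134] [0.0572 0.0389] 0.2703884541988373 [[0.5569999814033508, 0.006000000052154064], [0.5569999814033508, -0.032999999821186066], [0.6140000224113464, -0.032999999821186066], [0.6140000224113464, 0.006000000052154064]]
blank_green 0.55 [244. 298.] 288
  med [ 0.4409 -0.0336  0.0169]
  rect [ 0.441  -0.0332] [0.0421 0.0603] 79.8635025024414 [[0.40799999237060547, -0.04899999871850014], [0.46700000762939453, -0.05900000035762787], [0.4740000069141388, -0.017999999225139618], [0.41499999165534973, -0.007000000216066837]]
stop_blue 0.67 [134.1 349.8] [[ 0.7815 -0.2006  0.    ]]
stop_blue 0.63 [182.  181.7] [[0.6296 0.3116 0.    ]]
stop_turquoise 0.61 [177.5 202.9] [[0.6438 0.2474 0.    ]]
stop_green 0.73 [175.3 238.5] [[0.6513 0.139  0.    ]]
stop_amber 0.65 [260.  433.8] [[ 0.3989 -0.4501  0.    ]]
stop_amber 0.51 [175.4 224.2] [[0.6507 0.1826 0.    ]]
keeper 0.95 [181.9 209.7] [[0.6304 0.2263 0.    ]]
mouth 0.82 [229.2 221.1] [[0.4869 0.1888 0.    ]]
mouth 0.37 [181.3 211.3] [[0.6323 0.2215 0.    ]]
chute 0.84 [210.6 217.7] [[0.543  0.2002 0.    ]]
chute 0.43 [133.6 350.8] [[ 0.7831 -0.2037  0.    ]]
gauge 0.95 [206.8 406.6] [[ 0.5584 -0.3712  0.    ]]
handle 0.64 [204.3 411. ] [[ 0.5618 -0.3733  0.044 ]]
pointer 0.78 [209.5 397.1] [[ 0.5465 -0.333   0.04  ]]
pointer 0.36 [204.  128.5] [[0.5574 0.4586 0.04  ]]
mark_red 0.64 [207.3 406.6] [[ 0.5569 -0.3711  0.    ]]
mark_red 0.6 [217.7 397.7] [[ 0.5252 -0.3436  0.    ]]
```

View pics/chute.png

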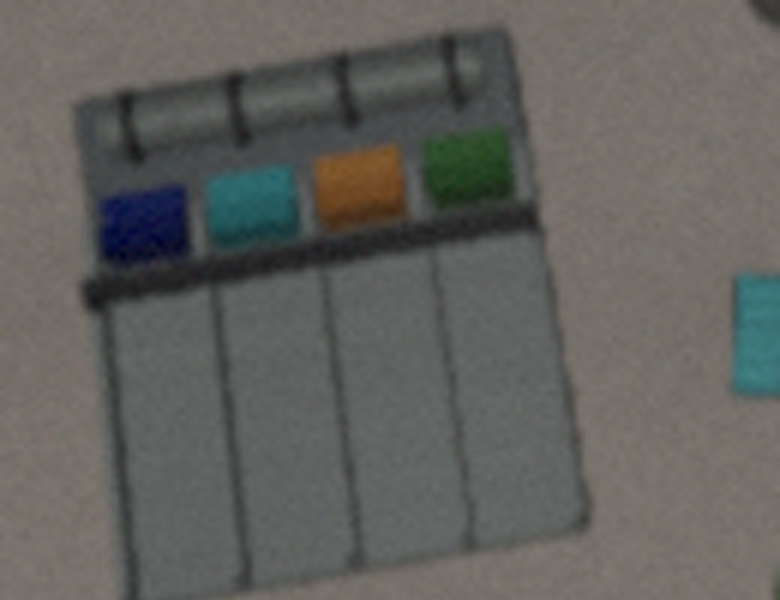

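View pics/gauge.png

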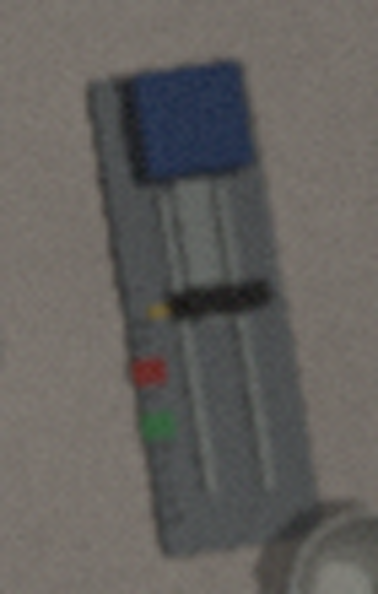

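```bash
cat >> h.py <<'E'
def goto(pos,ang=None,Rt=None,grasp=False,st=None):
    """print scaled move to have TCP (or grasp point) at pos with tool y at world angle ang (deg, mod 180), tool down"""
    st=st or get_state(); R0=rot(st['eef_rot']).as_matrix(); p0=np.array(st['position'])
    if Rt is None:
        cur=np.degrees(np.arctan2(R0[1,1],R0[0,1]))
        if ang is None: ang=cur
        while ang-cur>90: ang-=180
        while ang-cur<-90: ang+=180
        a=np.radians(ang); y=np.array([np.cos(a),np.sin(a),0]); z=np.array([0,0,-1.]); Rt=np.c_[np.cross(y,z),y,z]
    pos=np.array(pos,float)
    if grasp: pos=pos-Rt[:,2]*0.155
    d=R0.T@(pos-p0); w=R.from_matrix(R0.T@Rt).as_rotvec()
    print('shift',(d/.25).round(4),'turn',(w/(2*np.pi)).round(4),'| TCP target',pos.round(4),'t',round(st['time_s'],2),'mm',(d*1000).round(1),'deg',np.degrees(w).round(2))
    return Rt
E
python3 -c "
from h import *
goto([.53,-.36,.36],8.7)
goto([.53,-.36,.36],8.7-180)"
```

```text
shift [ 1.2563 -0.0661  0.1787] turn [-0.     -0.     -0.2007] | TCP target [ 0.53 -0.36  0.36] t 1.0 mm [314.1 -16.5  44.7] deg [ -0.    -0.   -72.24]
shift [ 1.2563 -0.0661  0.1787] turn [-0.     -0.     -0.2007] | TCP target [ 0.53 -0.36  0.36] t 1.0 mm [314.1 -16.5  44.7] deg [ -0.    -0.   -72.24]
```

Request:
apply_moves(moves=[{"x": 0.25, "y": 0, "z": 0.03, "az": -0.03, "jaw": 0}, {"x": 0.5, "y": -0.02, "z": 0.07, "az": -0.06, "jaw": 0}, {"x": 0.75, "y": -0.04, "z": 0.1, "az": -0.09, "jaw": 0}, {"x": 1.0, "y": -0.06, "z": 0.14, "az": -0.12, "jaw": 0}, {"x": 1.0, "y": -0.06, "z": 0.17, "az": -0.15, "jaw": 0}])

```text
schema error: expected keys x, y, z, ax, ay, az, jaw
```

```bash
python3 -c "
from h import *
goto([.53,-.36,.36],8.7)"
```

```text
shift [ 1.2563 -0.0661  0.1787] turn [-0.     -0.     -0.2007] | TCP target [ 0.53 -0.36  0.36] t 1.0 mm [314.1 -16.5  44.7] deg [ -0.    -0.   -72.24]
```

Request:
apply_moves(moves=[{"x": 0.25, "y": 0, "z": 0.03, "ax": 0, "ay": 0, "az": -0.03, "jaw": 0}, {"x": 0.5, "y": -0.02, "z": 0.07, "ax": 0, "ay": 0, "az": -0.06, "jaw": 0}, {"x": 0.75, "y": -0.04, "z": 0.1, "ax": 0, "ay": 0, "az": -0.09, "jaw": 0}, {"x": 1.0, "y": -0.06, "z": 0.14, "ax": 0, "ay": 0, "az": -0.12, "jaw": 0}, {"x": 1.0, "y": -0.06, "z": 0.17, "ax": 0, "ay": 0, "az": -0.15, "jaw": 0}])

```text
time_s: 1.62
position: [0.4766, -0.387, 0.3617]
eef_rot: [0.0, 0.761, 0.649, 0.001]
contact_force: [-1.8, -0.4, -0.1]
grip_width: 0.497
```

```bash
python3 -c "
from h import *
goto([.53,-.36,.36],8.7)"
```

```text
shift [0.1404 0.1936 0.0072] turn [ 0.0001 -0.0001 -0.0495] | TCP target [ 0.53 -0.36  0.36] t 1.62 mm [35.1 48.4  1.8] deg [  0.05  -0.04 -17.82]
```

Request:
apply_moves(moves=[{"x": 0.14, "y": 0.19, "z": 0.0, "ax": 0, "ay": 0, "az": -0.025, "jaw": 0}, {"x": 0.14, "y": 0.19, "z": 0.0, "ax": 0, "ay": 0, "az": -0.05, "jaw": 0}, {"x": 0.14, "y": 0.19, "z": 0.0, "ax": 0, "ay": 0, "az": -0.05, "jaw": 0}, {"x": 0.14, "y": 0.19, "z": 0.0, "ax": 0, "ay": 0, "az": -0.05, "jaw": 0}])

```text
time_s: 2.12
position: [0.5257, -0.3638, 0.3621]
eef_rot: [-0.0, 0.656, 0.755, -0.0]
contact_force: [-0.3, -0.1, -0.1]
grip_width: 0.498
```

Run:
```python
from h import *
st=get_state(); c=cam('wrist',st); p,d=read_camera('wrist'); P=cloud(c,d)
cv2.imwrite('pics/w1.png',p); np.savez('w1.npz',p=p,d=d,P=P)
print(st['position'])
for n,z in [('gauge',0),('handle',.044),('pointer',.02),('mark_red',.012),('mark_green',.012),('cup',0)]:
    for k in nets.place_of(n,'wrist')[:2]:
        rc=k['position']; X=P[int(rc[0]),int(rc[1])]
        print(n,round(k['conf'],2),np.round(rc,1),atz(c,[rc[::-1]],z).round(4),X.round(4))
    for k in nets.outline_of(n,'wrist')[:1]:
        m=k['mask']; print('  med',m.sum(),np.nanmedian(P[m],0).round(4),atz(c,np.argwhere(m)[:,::-1],z).mean(0).round(4))
        if n=='gauge':
            g=P[m]; g=g[(g[:,2]>.008)&(g[:,2]<.016)]; print(np.nanmedian(g,0)); print(cv2.minAreaRect(g[:,:2].astype(np.float32)))
```

```text
[ 0.52572309 -0.36384919  0.36212458]
gauge 0.73 [196.7 315.7] [[ 0.5618 -0.3721  0.    ]] [ 0.5521 -0.3548  0.0629]
  med 19755 [ 0.5634 -0.362   0.0139] [ 0.5695 -0.3702  0.    ]
[ 0.52096538 -0.36939403  0.0130365 ]
((0.559646725654602, -0.3693324029445648), (0.26960378885269165, 0.09055279940366745), 8.578197479248047)
handle 0.76 [204.1 322.1] [[ 0.5631 -0.367   0.044 ]] [ 0.5598 -0.3615  0.0629]
handle 0.66 [ 60.3 553.8] [[ 0.7451 -0.2053  0.044 ]] [ 0.7516 -0.2027  0.0348]
  med 1982 [ 0.5683 -0.3628  0.023 ] [ 0.5768 -0.3621  0.044 ]
pointer 0.55 [166.  316.9] [[ 0.5545 -0.334   0.02  ]] [ 0.5545 -0.3353  0.0129]
pointer 0.3 [163.9 255. ] [[ 0.4907 -0.3409  0.02  ]] [ 0.4903 -0.3406  0.0161]
  med 2107 [ 0.5672 -0.3629  0.0229] [ 0.5816 -0.3686  0.02  ]
mark_red 0.67 [164.7 285.6] [[ 0.5224 -0.3386  0.012 ]] [ 0.5215 -0.3371  0.0171]
  med 253 [ 0.5233 -0.3362  0.016 ] [ 0.5234 -0.337   0.012 ]
mark_green 0.57 [166.1 260.8] [[ 0.4965 -0.3438  0.012 ]] [ 0.4959 -0.3428  0.0174]
  med 205 [ 0.4935 -0.3406  0.016 ] [ 0.4933 -0.3412  0.012 ]
cup 0.58 [234.7 171.2] [[ 0.3991 -0.4428  0.    ]] [ 0.4007 -0.4394  0.0053]
  med 5921 [ 0.3919 -0.4581  0.0388] [ 0.3796 -0.4752  0.    ]
```

View pics/w1.png

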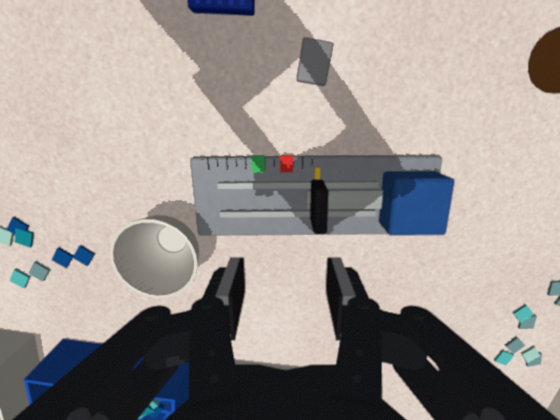

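The picture shows the gauge with its handle at (319,205), yellow pointer at (318,172), red band at (286,163) and green band at (258,163). The base fit comes out at exactly 270x90 mm, with yaw 8.6°. Next I compute the band offsets.

Run:
```python
from h import *
D=np.load('w1.npz'); p=D['p']; P=D['P']; c=cam('wrist')
hsv=cv2.cvtColor(p,cv2.COLOR_BGR2HSV)
G=np.array([.5596,-.3693]); a=np.radians(8.58); U=np.array([[np.cos(a),np.sin(a)],[-np.sin(a),np.cos(a)]])
def f(name,m,z):
    ys,xs=np.nonzero(m); s=(ys>145)&(ys<250)&(xs>240)&(xs<335); ys,xs=ys[s],xs[s]
    X=atz(c,np.c_[xs,ys],z)[:,:2]; L=(X-G)@U.T
    print(name,len(xs),xs.mean(),ys.mean(),'world',X.mean(0).round(4),'local mean',L.mean(0).round(4),'min',L.min(0).round(4),'max',L.max(0).round(4))
H,S,V=hsv[...,0],hsv[...,1],hsv[...,2]
f('red',((H<8)|(H>172))&(S>150)&(V>80),.0125)
f('green',(H>45)&(H<75)&(S>130)&(V>60),.0125)
f('yellow',(H>18)&(H<32)&(S>130)&(V>80),.02)
f('black',(V<25),.062)
# handle via cloud
L=(P[...,:2]-G)@U.T; m=(P[...,2]>.055)&(P[...,2]<.07)&(abs(L[...,0])<.04)&(abs(L[...,1])<.03)
print('handle top cloud',m.sum(),L[m].mean(0),L[m].min(0),L[m].max(0),np.nanmedian(P[m],0))
```

```text
red 209 286.2822966507177 162.94258373205741 world [ 0.5232 -0.3364] local mean [-0.0311  0.038 ] min [-0.0377  0.0294] max [-0.025   0.0464]
green 204 257.75 163.69117647058823 world [ 0.4934 -0.3415] local mean [-0.0613  0.0374] min [-0.0678  0.0285] max [-0.0546  0.0456]
yellow 63 317.0 173.1904761904762 world [ 0.5563 -0.3411] local mean [0.0009 0.0283] min [-0.0013  0.0222] max [0.0032 0.0349]
black 736 318.5842391304348 206.19157608695653 world [ 0.5577 -0.3642] local mean [-0.0011  0.0053] min [-0.0086 -0.0206] max [0.006  0.0306]
handle top cloud 700 [0.00013928 0.00150293] [-0.00647396 -0.02285362] [0.00767003 0.02291328] [ 0.55938072 -0.36733511  0.06268044]
```

```bash
python3 -c "
from h import *
goto([.5596,-.3688,.09],8.58,grasp=True)
goto([.5596,-.3688,.045],8.58,grasp=True)"
```

```text
shift [-0.0397  0.1298  0.4686] turn [-0.     -0.     -0.0011] | TCP target [ 0.5596 -0.3688  0.245 ] t 2.77 mm [ -9.9  32.4 117.2] deg [-0.   -0.   -0.41]
shift [-0.0397  0.1298  0.6486] turn [-0.     -0.     -0.0011] | TCP target [ 0.5596 -0.3688  0.2   ] t 2.77 mm [ -9.9  32.4 162.2] deg [-0.   -0.   -0.41]
```

Request:
apply_moves(moves=[{"x": -0.04, "y": 0.13, "z": 0.2, "ax": 0, "ay": 0, "az": -0.001, "jaw": 0}, {"x": -0.04, "y": 0.13, "z": 0.4, "ax": 0, "ay": 0, "az": -0.001, "jaw": 0}, {"x": -0.04, "y": 0.13, "z": 0.47, "ax": 0, "ay": 0, "az": -0.001, "jaw": 0}, {"x": -0.04, "y": 0.13, "z": 0.47, "ax": 0, "ay": 0, "az": -0.001, "jaw": 0}])

```text
time_s: 3.28
position: [0.5592, -0.3685, 0.2434]
eef_rot: [-0.002, 0.653, 0.758, -0.0]
contact_force: [0.2, -0.2, 0.0]
grip_width: 0.504
```

```bash
python3 -c "
from h import *
goto([.5596,-.3688,.045],8.58,grasp=True)"
```

```text
shift [-0.0017  0.0019  0.1734] turn [-0.0003 -0.0004 -0.0001] | TCP target [ 0.5596 -0.3688  0.2   ] t 3.27 mm [-0.4  0.5 43.4] deg [-0.12 -0.14 -0.05]
```

Request:
apply_moves(force=50, moves=[{"x": 0, "y": 0.002, "z": 0.1, "ax": 0, "ay": 0, "az": 0, "jaw": 0}, {"x": 0, "y": 0.002, "z": 0.17, "ax": 0, "ay": 0, "az": 0, "jaw": 0}, {"x": 0, "y": 0.002, "z": 0.17, "ax": 0, "ay": 0, "az": 0, "jaw": 0}, {"x": 0, "y": 0.002, "z": 0.17, "ax": 0, "ay": 0, "az": 0, "jaw": -0.5}, {"x": 0, "y": 0.002, "z": 0.17, "ax": 0, "ay": 0, "az": 0, "jaw": -1}])

```text
time_s: 3.9
position: [0.5602, -0.3694, 0.2039]
eef_rot: [0.001, 0.652, 0.758, -0.001]
contact_force: [-3.6, -0.1, 3.1]
grip_width: 0.157
```

Request:
apply_moves(moves=[{"x": 0, "y": 0, "z": 0, "ax": 0, "ay": 0, "az": 0, "jaw": -1}, {"x": 0, "y": 0, "z": 0, "ax": 0, "ay": 0, "az": 0, "jaw": -1}, {"x": 0, "y": 0, "z": 0, "ax": 0, "ay": 0, "az": 0, "jaw": -1}])

```text
time_s: 4.28
position: [0.5602, -0.3694, 0.2039]
eef_rot: [0.001, 0.653, 0.758, -0.0]
contact_force: [-4.4, -0.1, 6.8]
grip_width: 0.155
```

```bash
python3 -c "
from h import *
a=np.radians(8.58)
G=np.array([.5596,-.3693])
st=get_state()
U=np.array([[np.cos(a),np.sin(a)],[-np.sin(a),np.cos(a)]])
print(st['contact_force'],U@(st['position'][:2]-G),st['grip_width'],rot(st['eef_rot']).as_matrix()[:,1])
p,d=read_camera('wrist');cv2.imwrite('pics/w2.png',p)
"
```

```text
[-4.36618147 -0.1347367   6.76598531] [ 0.00053795 -0.00019879] 0.1554739794905819 [9.88946381e-01 1.48273504e-01 1.54851059e-04]
```

View pics/w2.png

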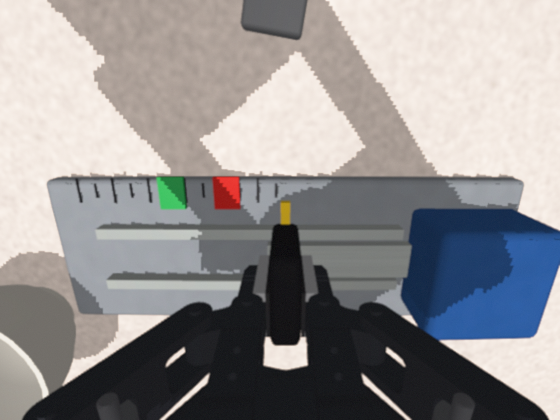

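The grip is good, with the handle between the pads and the pointer at (286,213). I draw it to red.

Request:
apply_moves(moves=[{"x": 0, "y": -0.04, "z": 0, "ax": 0, "ay": 0, "az": 0, "jaw": -1}, {"x": 0, "y": -0.08, "z": 0, "ax": 0, "ay": 0, "az": 0, "jaw": -1}, {"x": 0, "y": -0.126, "z": 0, "ax": 0, "ay": 0, "az": 0, "jaw": -1}, {"x": 0, "y": -0.126, "z": 0, "ax": 0, "ay": 0, "az": 0, "jaw": -1}, {"x": 0, "y": -0.126, "z": 0, "ax": 0, "ay": 0, "az": 0, "jaw": -1}])

```text
time_s: 4.95
position: [0.5298, -0.3738, 0.2039]
eef_rot: [0.002, 0.653, 0.758, 0.001]
contact_force: [3.9, 1.8, 5.2]
grip_width: 0.156
```

```bash
cat > g.py <<'E'
from h import *
import sys
a=np.radians(8.58)
G=np.array([.5596,-.3693])
st=get_state()
U=np.array([[np.cos(a),np.sin(a)],[-np.sin(a),np.cos(a)]])
print(st['time_s'],st['contact_force'],U@(st['position'][:2]-G),st['grip_width'])
p,d=read_camera('wrist');cv2.imwrite(sys.argv[1],p)
E
python3 g.py pics/w3.png
```

```text
4.95 [3.91352787 1.79861909 5.23855231] [-3.01851840e-02  3.27792133e-06] 0.15642288382367675
```

View pics/w3.png

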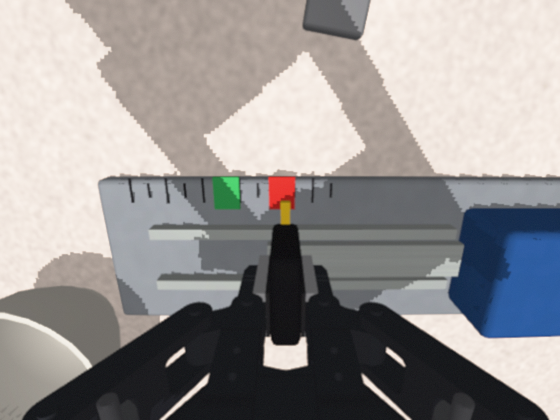

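The pointer at (285,212) stands on the red band (269–296), about 1.6 mm from its middle. I hold it there.

Request:
apply_moves(moves=[{"x": 0, "y": -0.005, "z": 0, "ax": 0, "ay": 0, "az": 0, "jaw": -1}, {"x": 0, "y": -0.005, "z": 0, "ax": 0, "ay": 0, "az": 0, "jaw": -1}, {"x": 0, "y": -0.005, "z": 0, "ax": 0, "ay": 0, "az": 0, "jaw": -1}, {"x": 0, "y": -0.005, "z": 0, "ax": 0, "ay": 0, "az": 0, "jaw": -1}, {"x": 0, "y": -0.005, "z": 0, "ax": 0, "ay": 0, "az": 0, "jaw": -1}])

```text
time_s: 5.62
position: [0.5287, -0.3739, 0.2038]
eef_rot: [0.002, 0.653, 0.758, 0.001]
contact_force: [4.3, 1.2, 5.2]
grip_width: 0.156
```

Request:
apply_moves(moves=[{"x": 0, "y": 0, "z": 0, "ax": 0, "ay": 0, "az": 0, "jaw": -1}, {"x": 0, "y": 0, "z": 0, "ax": 0, "ay": 0, "az": 0, "jaw": -1}, {"x": 0, "y": 0, "z": 0, "ax": 0, "ay": 0, "az": 0, "jaw": -1}, {"x": 0, "y": 0, "z": 0, "ax": 0, "ay": 0, "az": 0, "jaw": -1}, {"x": 0, "y": 0, "z": 0, "ax": 0, "ay": 0, "az": 0, "jaw": -1}])

```text
time_s: 6.25
position: [0.5287, -0.3739, 0.2038]
eef_rot: [0.002, 0.653, 0.758, 0.001]
contact_force: [4.2, 1.3, 5.7]
grip_width: 0.157
```

```bash
python3 g.py pics/w4.png
```

```text
6.25 [4.19792539 1.2542636  5.73647627] [-3.12285276e-02  1.01947666e-05] 0.15691305601568595
```

View pics/w4.png

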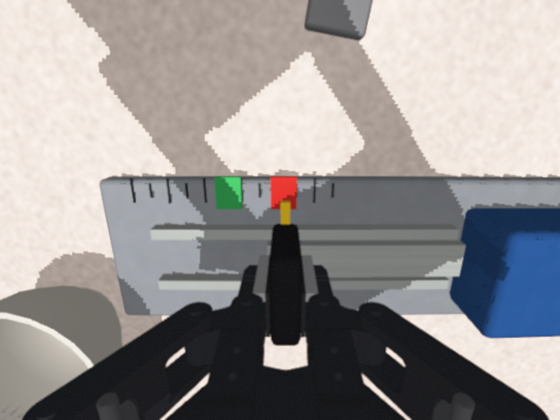

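The pointer is centred on red and has been held for 1.2 s. I guide it home, open and lift.

Request:
apply_moves(moves=[{"x": 0, "y": 0.04, "z": 0, "ax": 0, "ay": 0, "az": 0, "jaw": -1}, {"x": 0, "y": 0.08, "z": 0, "ax": 0, "ay": 0, "az": 0, "jaw": -1}, {"x": 0, "y": 0.123, "z": 0, "ax": 0, "ay": 0, "az": 0, "jaw": -1}, {"x": 0, "y": 0.125, "z": 0, "ax": 0, "ay": 0, "az": 0, "jaw": -0.5}, {"x": 0, "y": 0.125, "z": 0, "ax": 0, "ay": 0, "az": 0, "jaw": 0}])

```text
time_s: 6.92
position: [0.5574, -0.3687, 0.2009]
eef_rot: [-0.002, 0.653, 0.758, -0.0]
contact_force: [-0.3, -0.7, 0.0]
grip_width: 0.449
```

Request:
apply_moves(moves=[{"x": 0, "y": 0, "z": 0, "ax": 0, "ay": 0, "az": 0, "jaw": 0}, {"x": 0, "y": 0, "z": -0.1, "ax": 0, "ay": 0, "az": 0, "jaw": 0}, {"x": 0, "y": 0, "z": -0.3, "ax": 0, "ay": 0, "az": 0, "jaw": 0}, {"x": 0, "y": 0, "z": -0.5, "ax": 0, "ay": 0, "az": 0, "jaw": 0}, {"x": 0, "y": 0, "z": -0.5, "ax": 0, "ay": 0, "az": 0, "jaw": 0}])

```text
time_s: 7.55
position: [0.5598, -0.3705, 0.3336]
eef_rot: [0.006, 0.653, 0.758, -0.0]
contact_force: [-0.0, -0.8, 0.2]
grip_width: 0.5
```

```bash
python3 g.py pics/w5.png
python3 - <<'E'
from h import *
p,d=read_camera('top');cv2.imwrite('pics/top1.png',p)
E
```

```text
7.55 [-0.00761924 -0.81231699  0.15239395] [ 1.16843649e-05 -1.18644069e-03] 0.5000853473224756
```

View pics/w5.png

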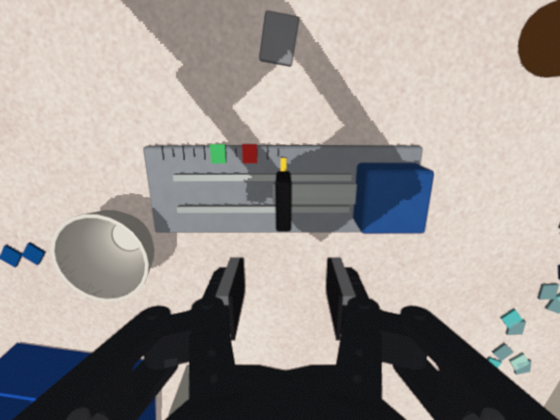

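View pics/top1.png

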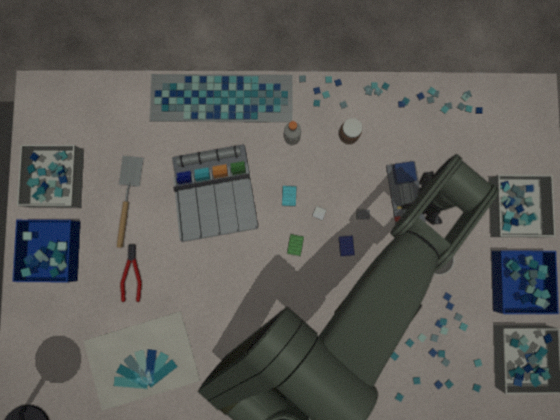

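The gauge is home and every tool is in place. No amber blank shows in either top view, so three blanks are present. I go over the middle and then the chute.

```bash
python3 -c "
from h import *
print(get_state()['joints'])
goto([.51,-.12,.42],8.58)
goto([.53,.2,.42],8.58)"
```

```text
[-7.13338025e-01  4.66854739e-01  1.36283018e+00 -1.68434132e-04
  1.31135672e+00 -8.61848432e-01]
shift [ 1.014  -0.0434 -0.3704] turn [ 0.      0.0001 -0.0002] | TCP target [ 0.51 -0.12  0.42] t 7.65 mm [253.5 -10.9 -92.6] deg [ 0.01  0.03 -0.07]
shift [ 2.2681  0.2251 -0.371 ] turn [ 0.      0.0001 -0.0002] | TCP target [0.53 0.2  0.42] t 7.65 mm [567.   56.3 -92.7] deg [ 0.01  0.03 -0.07]
```

Request:
apply_moves(moves=[{"x": 0.15, "y": 0, "z": -0.18, "ax": 0, "ay": 0, "az": 0, "jaw": 0.4}, {"x": 0.38, "y": -0.01, "z": -0.25, "ax": 0, "ay": 0, "az": 0, "jaw": 0.6}, {"x": 0.6, "y": -0.02, "z": -0.3, "ax": 0, "ay": 0, "az": 0, "jaw": 1}, {"x": 0.82, "y": -0.04, "z": -0.35, "ax": 0, "ay": 0, "az": 0, "jaw": 1}, {"x": 1.0, "y": -0.04, "z": -0.35, "ax": 0, "ay": 0, "az": 0, "jaw": 1}])

```text
time_s: 8.28
position: [0.5106, -0.1214, 0.4133]
eef_rot: [-0.001, 0.652, 0.758, -0.0]
contact_force: [0.3, -0.5, -0.6]
grip_width: 0.996
```

Request:
apply_moves(moves=[{"x": 0.22, "y": 0.04, "z": 0, "ax": 0, "ay": 0, "az": 0, "jaw": 1}, {"x": 0.44, "y": 0.08, "z": 0, "ax": 0, "ay": 0, "az": 0, "jaw": 1}, {"x": 0.66, "y": 0.12, "z": 0, "ax": 0, "ay": 0, "az": 0, "jaw": 1}, {"x": 0.88, "y": 0.16, "z": 0, "ax": 0, "ay": 0, "az": 0, "jaw": 1}, {"x": 1.0, "y": 0.2, "z": 0, "ax": 0, "ay": 0, "az": 0, "jaw": 1}])

```text
time_s: 8.9
position: [0.5228, 0.1337, 0.4118]
eef_rot: [-0.002, 0.652, 0.759, -0.002]
contact_force: [0.2, -0.7, 0.6]
grip_width: 1.004
```

Request:
apply_moves(moves=[{"x": 0.2, "y": 0, "z": 0, "ax": 0, "ay": 0, "az": 0, "jaw": 1}, {"x": 0.2, "y": 0, "z": 0, "ax": 0, "ay": 0, "az": 0, "jaw": 1}, {"x": 0.2, "y": 0, "z": 0, "ax": 0, "ay": 0, "az": 0, "jaw": 1}, {"x": 0.2, "y": 0, "z": 0, "ax": 0, "ay": 0, "az": 0, "jaw": 1}])

```text
time_s: 9.4
position: [0.5167, 0.1797, 0.4137]
eef_rot: [-0.0, 0.653, 0.757, -0.001]
contact_force: [0.5, 0.1, -0.3]
grip_width: 1.005
```

Run:
```python
from h import *
st=get_state(); c=cam('wrist',st); p,d=read_camera('wrist'); P=cloud(c,d)
cv2.imwrite('pics/w6.png',p); np.savez('w6.npz',p=p,d=d,P=P)
print(st['position'],st['eef_rot'])
for n,z in [('stop_blue',.035),('stop_turquoise',.035),('stop_green',.035),('stop_amber',.035),('keeper',.07),('mouth',.08),('chute',0),('blank_turquoise',.009),('blank_green',.009),('blank_blue',.009),('blank_amber',.009)]:
    for k in nets.place_of(n,'wrist')[:2]:
        rc=k['position']; X=P[int(rc[0]),int(rc[1])]
        print(n,round(k['conf'],2),np.round(rc,1),atz(c,[rc[::-1]],z).round(4),X.round(4))
```

```text
[0.51670039 0.17966727 0.41374095] [-4.05835408e-04  6.53175982e-01  7.57205588e-01 -8.18455241e-04]
stop_blue 0.6 [ 91.8 398.1] [[0.6221 0.2966 0.035 ]] [0.608  0.293  0.0759]
stop_turquoise 0.61 [145.4 392.8] [[0.6308 0.2398 0.035 ]] [0.6147 0.2425 0.077 ]
stop_green 0.95 [234.9 386.3] [[0.6511 0.1313 0.035 ]] [0.6332 0.1475 0.0764]
stop_amber 0.89 [189.2 390.4] [[0.6411 0.1894 0.035 ]] [0.6244 0.1979 0.0765]
stop_amber 0.43 [312.4 215.7] [[ 0.4483 -0.0164  0.035 ]] [ 0.4446 -0.0287  0.0188]
keeper 0.69 [174.6 386.7] [[0.6195 0.2113 0.07  ]] [0.6161 0.2129 0.0768]
mouth 0.69 [181.7 237.9] [[0.4664 0.1829 0.08  ]] [0.4551 0.1635 0.0005]
chute 0.97 [160.4 314.1] [[0.5491 0.2044 0.    ]] [0.5419 0.2136 0.0612]
chute 0.49 [174.1 389.9] [[0.649  0.2017 0.    ]] [0.6194 0.2133 0.0762]
blank_turquoise 0.89 [310.1 283.1] [[ 0.5422 -0.0177  0.009 ]] [ 0.5411 -0.0104  0.0187]
blank_green 0.6 [310.6 213.9] [[ 0.4412 -0.0342  0.009 ]] [ 0.4417 -0.025   0.0197]
blank_blue 0.57 [386.9 209.5] [[ 0.4441 -0.1869  0.009 ]] [0.4954 0.1927 0.3273]
```

View pics/w6.png

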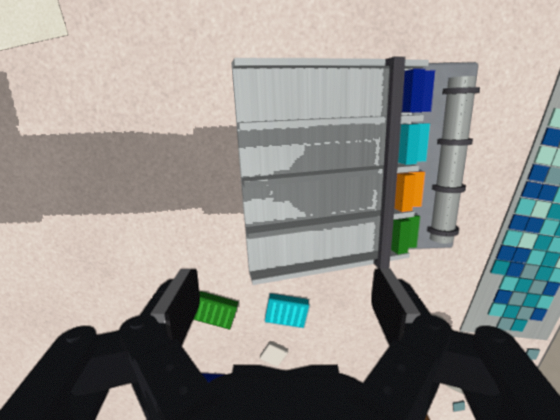

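The knock has happened: turquoise now lies at (0.542,-0.018). In the picture the chute's lanes run left to right, with the mouth edge at about column 240 and the keeper at column 388. Next I fit the chute's pose.

```bash
cat > fitc.py <<'E'
from h import *
from scipy.optimize import least_squares, minimize
D=np.load('w6.npz'); P=D['P']; p=D['p']; c=cam('wrist')
m=np.zeros((420,560),bool); m[55:285,225:400]=1
m&=(P[...,2]>.03)&(P[...,2]<.11)&(P[...,0]>.42)
X=P[m]
# floor plane ransac
rng=np.random.default_rng(0);best=None
for _ in range(400):
    q=X[rng.choice(len(X),3,False)]; n=np.cross(q[1]-q[0],q[2]-q[0]); n/=np.linalg.norm(n)+1e-12
    if n[2]<0:n=-n
    if abs(np.degrees(np.arccos(n[2]))-15)>4: continue
    k=(abs((X-q[0])@n)<.002).sum()
    if best is None or k>best[0]: best=(k,n,q[0])
k,n,q=best; I=X[abs((X-q)@n)<.003]; cc=I.mean(0); n=np.linalg.svd(I-cc)[2][2]; n*=np.sign(n[2])
print('floor',len(I),'tilt',np.degrees(np.arccos(n[2])),'yaw',np.degrees(np.arctan2(n[1],n[0])), 'c',cc)
h=(X-cc)@n
print('h hist',np.histogram(h,bins=np.arange(-.006,.045,.003)))
W=X[(h>.014)&(h<.024)]
# yaw + offset by comb fit of walls
def cost(v,full=False):
    yaw,oy=v; y=-np.sin(yaw)*W[:,0]+np.cos(yaw)*W[:,1]-oy
    dd=np.abs(y[:,None]-np.array([-108,-54,0,54,108])/1e3).min(1); return np.minimum(dd,.012).mean()
b=min(((cost((np.radians(a),o)),a,o) for a in np.arange(5,13,.5) for o in np.arange(.05,.25,.002)))
r_=minimize(cost,[np.radians(b[1]),b[2]],method='Nelder-Mead',options=dict(xatol=1e-5,fatol=1e-7))
yaw,oy=r_.x; print('comb',len(W),np.degrees(yaw),oy,r_.fun)
ex=np.array([np.cos(yaw),np.sin(yaw)]);ey=np.array([-ex[1],ex[0]])
yl=W[:,:2]@ey-oy
for w in [-108,-54,0,54,108]:
    s=abs(yl-w/1e3)<.01; print(w,s.sum(),(yl[s].mean()*1e3 if s.any() else None), (np.percentile(yl[s]*1e3,[5,95]) if s.any() else None))
xl=I[:,:2]@ex; print('floor x-range',np.percentile(xl,[0,.5,1,99,100]))
K=X[(h>.031)&(h<.04)]; print('keeper x',len(K),np.percentile(K[:,:2]@ex,[2,50,98]),'h',np.median((K-cc)@n))
xm=np.percentile(xl,.5)
pt=cc+0; # floor z at mouth
f=lambda x,y:(cc[2]-(n[0]*(x-cc[0])+n[1]*(y-cc[1]))/n[2])
M=ex*xm+ey*oy; print('mouth mid',M,f(*M)); S=ex*(xm+.169)+ey*oy; print('stops mid',S,f(*S))
E
python3 fitc.py
```

```text
bash:  1050 Killed                     python3 fitc.py
```

```bash
sed -i 's/np.linalg.svd(I-cc)\[2\]\[2\]/np.linalg.svd(I-cc,full_matrices=False)[2][2]/' fitc.py; python3 fitc.py
```

```text
floor 23960 tilt 15.116691381989714 yaw 10.870109929787544 c [0.54005315 0.21154086 0.06157997]
h hist (array([   75, 12116, 11827,   490,   461,   659,   553,   685,  4259,
         333,    40,   240,   345,  2055,   137,     0]), array([-0.006, -0.003,  0.   ,  0.003,  0.006,  0.009,  0.012,  0.015,
        0.018,  0.021,  0.024,  0.027,  0.03 ,  0.033,  0.036,  0.039,
        0.042]))
comb 5444 10.588807005115346 0.09650959300632436 0.0021505972298500706
-108 1006 -107.50192415294136 [-111.34428366 -105.17876958]
-54 1030 -53.77960497326899 [-57.37564955 -51.30965653]
0 1000 -0.013184238056315412 [-3.20425237  2.57766565]
54 983 53.787069655721524 [50.99375837 56.57323377]
108 1239 107.25576933280655 [104.58245491 110.21073214]
floor x-range [0.495199   0.49648048 0.49709245 0.651292   0.67366703]
keeper x 2428 [0.64377832 0.64889191 0.65629177] h 0.03483563743530924
mouth mid [0.47029151 0.18609908] 0.08138284853601198
stops mid [0.63641366 0.2171544 ] 0.03573087765330918
```

Run:
```python
from h import *
D=np.load('w6.npz'); P=D['P']; st=get_state()
T=(P-np.array(st['position']))@rot(st['eef_rot']).as_matrix()
for sl in [(slice(255,420),slice(120,200)),(slice(255,420),slice(370,440))]:
    t=T[sl].reshape(-1,3); t=t[(t[:,2]<.19)&(t[:,2]>.0)]
    print(len(t),'zmax',np.percentile(t[:,2],[50,95,99,100]).round(4),'pad region',t[t[:,2]>.14].min(0).round(4),t[t[:,2]>.14].max(0).round(4))
# blanks by wrist colour
c=cam('wrist'); p=D['p']
for n in ['blank_turquoise','blank_green']:
    k=nets.outline_of(n,'wrist')[0]; m=k['mask']; Q=P[m]; Q=Q[(Q[:,2]>.012)&(Q[:,2]<.026)]
    print(n,k['conf'],m.sum(),cv2.minAreaRect(Q[:,:2].astype(np.float32)),np.median(Q,0))
p,d=read_camera('top'); cv2.imwrite('pics/top2.png',p); c=cam('top'); P=cloud(c,d)
for n in ['blank_turquoise','blank_green','blank_blue','blank_amber']:
  for k in nets.outline_of(n,'top')[:2]:
    m=k['mask']; print(n,round(k['conf'],2),np.nanmedian(P[m],0),m.sum(),cv2.minAreaRect(atz(c,np.argwhere(m)[:,::-1],.018)[:,:2].astype(np.float32)))
```

```text
8999 zmax [0.1046 0.1489 0.1562 0.1603] pad region [-0.013 -0.057  0.14 ] [ 0.0106 -0.0427  0.1603]
8348 zmax [0.1001 0.1499 0.1567 0.1615] pad region [-0.0135  0.0416  0.14  ] [0.0106 0.0559 0.1615]
blank_turquoise 0.91 1194 ((0.5465421080589294, -0.01558169536292553), (0.04203939065337181, 0.05870233476161957), 87.6408462524414) [ 0.546199   -0.01229048  0.01897667]
blank_green 0.96 1173 ((0.44534483551979065, -0.030769573524594307), (0.04404181241989136, 0.056329406797885895), 82.91718292236328) [ 0.44559994 -0.02755205  0.01911305]
blank_turquoise 0.78 [ 0.54472102 -0.01811542  0.01668599] 281 ((0.5448651313781738, -0.018124021589756012), (0.0599253885447979, 0.04178374633193016), 0.2480393797159195)
blank_green 0.54 [ 0.40196556 -0.45858846  0.0267331 ] 776 ((0.4022810459136963, -0.4588540494441986), (0.08832129091024399, 0.09254778921604156), 0.27020859718322754)
blank_green 0.52 [ 0.44080959 -0.03349743  0.01731934] 219 ((0.4404473304748535, -0.03322989121079445), (0.035546258091926575, 0.05540452525019646), 80.71963500976562)
blank_blue 0.83 [ 0.43891325 -0.18424881  0.01684172] 266 ((0.4404056668281555, -0.18312697112560272), (0.0561189241707325, 0.04432354494929314), 0.3692798316478729)
blank_amber 0.15 [0.66379663 0.13746669 0.04565582] 179 ((0.6696589589118958, 0.1406835913658142), (0.03764064237475395, 0.04393884912133217), 9.94759750366211)
```

View pics/top2.png

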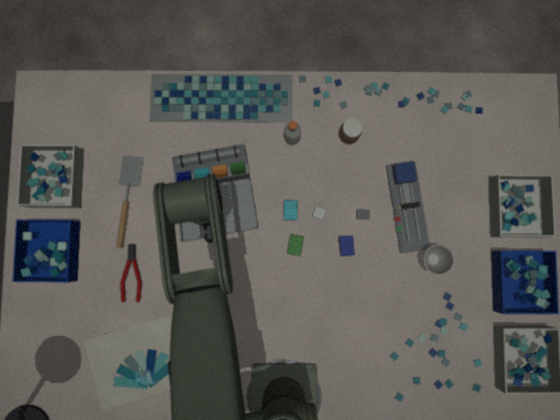

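Top and wrist views agree to about 2 mm. I take turquoise first.

```bash
python3 -c "
from h import *
goto([.5465,-.0156,.30],-2.4)"
```

```text
shift [-0.7949  0.0015  0.4587] turn [-0.      0.      0.0304] | TCP target [ 0.5465 -0.0156  0.3   ] t 10.35 mm [-198.7    0.4  114.7] deg [-0.    0.   10.94]
```

Request:
apply_moves(moves=[{"x": -0.2, "y": 0, "z": 0.1, "ax": 0, "ay": 0, "az": 0.01, "jaw": 1}, {"x": -0.42, "y": 0, "z": 0.2, "ax": 0, "ay": 0, "az": 0.02, "jaw": 1}, {"x": -0.62, "y": 0, "z": 0.3, "ax": 0, "ay": 0, "az": 0.03, "jaw": 1}, {"x": -0.795, "y": 0, "z": 0.46, "ax": 0, "ay": 0, "az": 0.03, "jaw": 1}, {"x": -0.795, "y": 0, "z": 0.46, "ax": 0, "ay": 0, "az": 0.03, "jaw": 1}])

```text
time_s: 10.98
position: [0.5448, -0.0182, 0.296]
eef_rot: [-0.003, 0.723, 0.691, -0.002]
contact_force: [0.5, 0.9, 0.1]
grip_width: 1.003
```

Request:
apply_moves(moves=[{"x": 0, "y": 0, "z": 0, "ax": 0, "ay": 0, "az": 0, "jaw": 1}, {"x": 0, "y": 0, "z": 0, "ax": 0, "ay": 0, "az": 0, "jaw": 1}])

```text
time_s: 11.22
position: [0.5467, -0.0147, 0.3012]
eef_rot: [0.001, 0.72, 0.694, 0.001]
contact_force: [0.2, -0.7, 0.2]
grip_width: 1.001
```

```bash
cat > blank.py <<'E'
from h import *
import sys
col,out=sys.argv[1],sys.argv[2]
st=get_state(); c=cam('wrist',st); p,d=read_camera('wrist'); P=cloud(c,d); cv2.imwrite(out,p)
for k in nets.outline_of('blank_'+col,'wrist')[:1]:
    m=k['mask']; Q=P[m]; Q=Q[(Q[:,2]>.012)&(Q[:,2]<.026)]
    rr=cv2.minAreaRect(Q[:,:2].astype(np.float32)); w,hh=rr[1]; ang=rr[2] if w>hh else rr[2]-90
    print(k['conf'],m.sum(),np.round(rr[0],4),np.round(rr[1],4),'long ang',ang,'z',np.median(Q[:,2]))
    # cut trim: percentiles in the rect axes
    a=np.radians(ang); U=np.array([[np.cos(a),np.sin(a)],[-np.sin(a),np.cos(a)]]); L=(Q[:,:2]-rr[0])@U.T
    print('trim',np.percentile(L*1e3,[1,99],axis=0).round(1))
    x,y=rr[0]
    goto([x,y,.173],ang,st=st)
print(st['position'],st['joints'])
E
python3 blank.py turquoise pics/w7.png
```

```text
0.67 3356 [ 0.5472 -0.0154] [0.0414 0.06  ] long ang -1.949981689453125 z 0.019147629941408395
trim [[-29.2 -20.1]
 [ 29.2  20.4]]
shift [-0.0026  0.0007  0.5126] turn [ 0.0004  0.     -0.0006] | TCP target [ 0.5472 -0.0154  0.173 ] t 11.22 mm [ -0.7   0.2 128.2] deg [ 0.16  0.01 -0.23]
[ 0.54668994 -0.01471586  0.30115326] [-1.85260744e-01  2.55096695e-01  1.71097932e+00  2.87444871e-04
  1.17277450e+00 -1.47379708e-01]
```

View pics/w7.png

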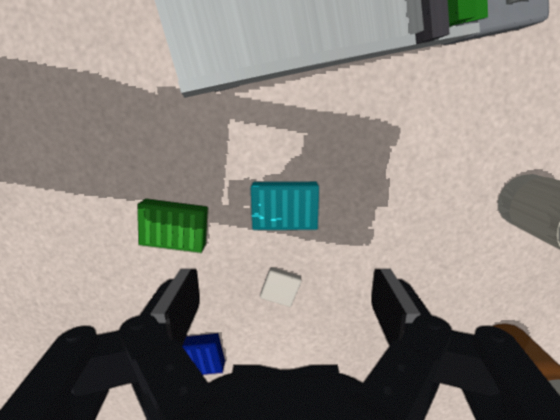

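Turquoise lies square under the jaws at (285,206). I descend and grip.

Request:
apply_moves(force=60, moves=[{"x": 0, "y": 0, "z": 0.2, "ax": 0, "ay": 0, "az": 0, "jaw": 1}, {"x": -0.002, "y": 0, "z": 0.4, "ax": 0, "ay": 0, "az": 0, "jaw": 1}, {"x": -0.002, "y": 0, "z": 0.512, "ax": 0, "ay": 0, "az": 0, "jaw": 1}, {"x": -0.002, "y": 0, "z": 0.512, "ax": 0, "ay": 0, "az": 0, "jaw": 1}, {"x": -0.002, "y": 0, "z": 0.512, "ax": 0, "ay": 0, "az": 0, "jaw": 0}])

```text
time_s: 11.95
position: [0.5472, -0.0159, 0.1734]
eef_rot: [0.001, 0.721, 0.693, 0.001]
contact_force: [0.5, 0.4, 0.5]
grip_width: 0.814
```

Request:
apply_moves(moves=[{"x": 0, "y": 0, "z": 0, "ax": 0, "ay": 0, "az": 0, "jaw": -0.2}, {"x": 0, "y": 0, "z": 0, "ax": 0, "ay": 0, "az": 0, "jaw": -0.2}, {"x": 0, "y": 0, "z": 0, "ax": 0, "ay": 0, "az": 0, "jaw": -0.2}])

```text
time_s: 12.32
position: [0.5478, -0.0164, 0.1743]
eef_rot: [0.002, 0.721, 0.693, 0.002]
contact_force: [-0.3, 1.4, 7.4]
grip_width: 0.682
```

Request:
apply_moves(moves=[{"x": 0, "y": 0, "z": -0.1, "ax": 0, "ay": 0, "az": 0, "jaw": -0.2}, {"x": 0, "y": 0, "z": -0.3, "ax": 0, "ay": 0, "az": 0, "jaw": -0.2}, {"x": 0, "y": 0, "z": -0.5, "ax": 0, "ay": 0, "az": 0, "jaw": -0.2}, {"x": 0, "y": 0, "z": -0.5, "ax": 0, "ay": 0, "az": 0, "jaw": -0.2}, {"x": 0, "y": 0, "z": -0.5, "ax": 0, "ay": 0, "az": 0, "jaw": -0.2}])

```text
time_s: 12.95
position: [0.5456, -0.0161, 0.2966]
eef_rot: [-0.0, 0.721, 0.693, -0.0]
contact_force: [-0.6, 0.4, -1.1]
grip_width: 0.685
```

```bash
cat > held.py <<'E'
from h import *
import sys
st=get_state(); c=cam('wrist',st); p,d=read_camera('wrist'); P=cloud(c,d); cv2.imwrite(sys.argv[1],p)
T=(P-np.array(st['position']))@rot(st['eef_rot']).as_matrix()
m=(abs(T[...,0])<.05)&(abs(T[...,1])<.027)&(T[...,2]>.135)&(T[...,2]<.19)
t=T[m]; print('held top cloud (tool frame)',len(t))
if len(t)>100:
    zt=np.percentile(t[:,2],[2,50,98]); print('z',zt); rr=cv2.minAreaRect(t[:,:2].astype(np.float32)); print(rr); print('x pct',np.percentile(t[:,0],[1,50,99]),'y',np.percentile(t[:,1],[1,99]))
print(st['position'],st['grip_width'],st['contact_force'],st['time_s'])
E
python3 held.py pics/w8.png
```

```text
held top cloud (tool frame) 9794
z [0.1540171  0.15532041 0.16875256]
((0.0009209010750055313, -8.177012205123901e-07), (0.04238874837756157, 0.054004959762096405), 0.0311878751963377)
x pct [-0.01906017  0.00602853  0.02149137] y [-0.02644909  0.0264687 ]
[ 0.54563533 -0.01613738  0.29662705] 0.6845990409493746 [-0.59877816  0.35809314 -1.14118302] 12.95
```

View pics/w8.png

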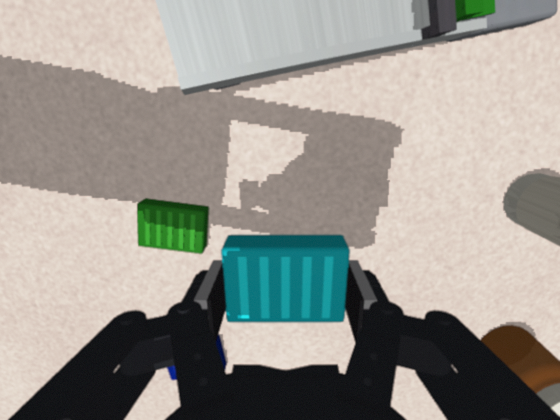

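Held securely at width 0.68 (58 mm), with its top at tool z 155 mm. Next are the lane poses.

```bash
cat > lane.py <<'E'
from h import *
YAW=np.radians(10.59); EX=np.array([np.cos(YAW),np.sin(YAW),0]); EY=np.array([-np.sin(YAW),np.cos(YAW),0]); EZ=np.array([0,0,1.])
XM,OY,ZM=.4962,.0965,.0810; T15=np.radians(15)
ES=np.cos(T15)*EX-np.sin(T15)*EZ; N=np.sin(T15)*EX+np.cos(T15)*EZ
LANE=dict(blue=.081,turquoise=.027,amber=-.027,green=-.081)
RT=np.c_[np.cross(ES,-N),ES,-N]
def pt(col,s,h,dy=0): return EX*XM+EY*(OY+LANE[col]+dy)+EZ*ZM+ES*s+N*h
def lane_goto(col,s,h,tool=(0,0,.164),st=None,sgn=1,dy=0):
    """bring tool-frame point `tool` to slope coordinate s, height h over floor"""
    Rt=RT if sgn>0 else RT@np.diag([-1,-1,1.])
    goto(pt(col,s,h,dy)-Rt@np.array(tool),Rt=Rt,st=st)
E
python3 - <<'E'
from lane import *
lane_goto('turquoise',.060,.060,(.0009,0,.164))
lane_goto('turquoise',.060,.010,(.0009,0,.164))
print(EX*(XM+.169)+EY*OY)
E
```

```text
shift [1.0008 0.0964 0.0547] turn [ 0.0411 -0.0048 -0.0355] | TCP target [0.5792 0.233  0.2818] t 13.0 mm [250.2  24.1  13.7] deg [ 14.79  -1.72 -12.78]
shift [0.9893 0.0465 0.248 ] turn [ 0.0411 -0.0048 -0.0355] | TCP target [0.5665 0.2306 0.2335] t 13.0 mm [247.3  11.6  62. ] deg [ 14.79  -1.72 -12.78]
[0.63613519 0.21710668 0.        ]
```

Request:
apply_moves(moves=[{"x": 0.2, "y": 0, "z": -0.12, "ax": 0.01, "ay": -0.001, "az": -0.008, "jaw": -0.2}, {"x": 0.42, "y": 0.03, "z": -0.12, "ax": 0.02, "ay": -0.002, "az": -0.017, "jaw": -0.2}, {"x": 0.64, "y": 0.06, "z": -0.1, "ax": 0.03, "ay": -0.003, "az": -0.025, "jaw": -0.2}, {"x": 0.86, "y": 0.09, "z": -0.05, "ax": 0.041, "ay": -0.005, "az": -0.0355, "jaw": -0.2}, {"x": 1.0, "y": 0.096, "z": 0.05, "ax": 0.041, "ay": -0.005, "az": -0.0355, "jaw": -0.2}])

```text
time_s: 13.62
position: [0.5801, 0.2352, 0.2822]
eef_rot: [-0.082, 0.633, 0.764, -0.101]
contact_force: [-1.0, -0.6, -2.2]
grip_width: 0.684
```

Request:
apply_moves(moves=[{"x": 0, "y": 0, "z": 0, "ax": 0, "ay": 0, "az": 0, "jaw": -0.2}, {"x": 0, "y": 0, "z": 0, "ax": 0, "ay": 0, "az": 0, "jaw": -0.2}, {"x": 0, "y": 0, "z": 0, "ax": 0, "ay": 0, "az": 0, "jaw": -0.2}])

```text
time_s: 14.0
position: [0.5802, 0.2315, 0.2845]
eef_rot: [-0.081, 0.634, 0.762, -0.1]
contact_force: [0.9, 0.1, -0.9]
grip_width: 0.684
```

```bash
python3 held.py pics/w9.png
python3 - <<'E'
from lane import *
lane_goto('turquoise',.060,.013,(.0009,0,.164))
lane_goto('turquoise',.060,.009,(.0009,0,.164))
E
```

```text
held top cloud (tool frame) 9795
z [0.15406193 0.15539995 0.16888532]
((0.0007966477423906326, 7.711350917816162e-06), (0.05399602651596069, 0.042555879801511765), 89.96285247802734)
x pct [-0.01902892  0.00606963  0.02147865] y [-0.02644549  0.02645434]
[0.58022055 0.23145095 0.28449921] 0.6838868744971853 [ 0.94396027  0.13365467 -0.89916599] 14.0
shift [ 0.0075 -0.001   0.2005] turn [ 0.0006  0.0003 -0.0003] | TCP target [0.5672 0.2308 0.2364] t 14.05 mm [ 1.9 -0.2 50.1] deg [ 0.22  0.12 -0.12]
shift [ 0.0076 -0.0011  0.2165] turn [ 0.0006  0.0003 -0.0003] | TCP target [0.5662 0.2306 0.2326] t 14.05 mm [ 1.9 -0.3 54.1] deg [ 0.22  0.12 -0.12]
```

View pics/w9.png

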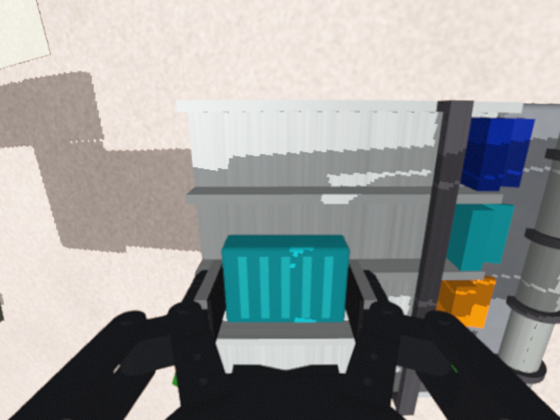

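The blank is aligned over the turquoise lane (walls at rows 265 and 330). I lower it.

Request:
apply_moves(moves=[{"x": 0.0075, "y": 0, "z": 0.08, "ax": 0.0006, "ay": 0, "az": 0, "jaw": -0.2}, {"x": 0.0075, "y": 0, "z": 0.15, "ax": 0.0006, "ay": 0, "az": 0, "jaw": -0.2}, {"x": 0.0075, "y": 0, "z": 0.2, "ax": 0.0006, "ay": 0, "az": 0, "jaw": -0.2}, {"x": 0.0075, "y": 0, "z": 0.2, "ax": 0.0006, "ay": 0, "az": 0, "jaw": -0.2}])

```text
time_s: 14.55
position: [0.5664, 0.2318, 0.2345]
eef_rot: [-0.083, 0.633, 0.763, -0.102]
contact_force: [0.6, -0.3, -0.6]
grip_width: 0.682
```

```bash
python3 held.py pics/w10.png
python3 - <<'E'
from lane import *
lane_goto('turquoise',.060,.009,(.0009,0,.164))
E
```

```text
held top cloud (tool frame) 18423
z [0.15374149 0.15542034 0.17538388]
((3.680586814880371e-06, -1.4528632164001465e-07), (0.053996894508600235, 0.09997531771659851), 89.99954986572266)
x pct [-0.04832836  0.01599501  0.04917062] y [-0.0264314   0.02648719]
[0.56641339 0.23180928 0.23451689] 0.6817103858517073 [ 0.64673479 -0.34874325 -0.60796945] 14.55
shift [-0.005  -0.0004  0.0104] turn [-0.0003  0.0004 -0.0001] | TCP target [0.5662 0.2306 0.2326] t 14.6 mm [-1.2 -0.1  2.6] deg [-0.12  0.14 -0.02]
```

View pics/w10.png

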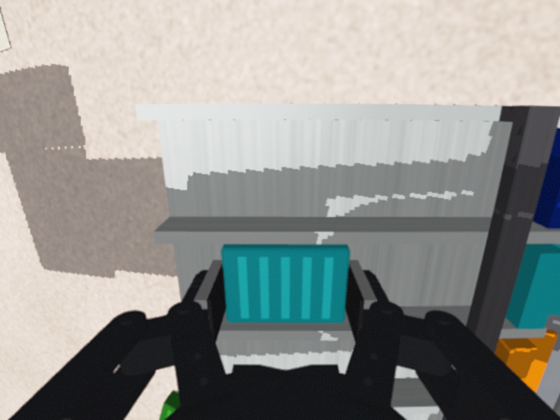

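Request:
apply_moves(moves=[{"x": -0.005, "y": 0, "z": 0.005, "ax": 0, "ay": 0, "az": 0, "jaw": -0.2}, {"x": -0.005, "y": 0, "z": 0.01, "ax": 0, "ay": 0, "az": 0, "jaw": -0.2}, {"x": -0.005, "y": 0, "z": 0.01, "ax": 0, "ay": 0, "az": 0, "jaw": -0.2}])

```text
time_s: 14.98
position: [0.5666, 0.2307, 0.2334]
eef_rot: [-0.083, 0.633, 0.763, -0.102]
contact_force: [-0.3, -0.1, -1.6]
grip_width: 0.681
```

Request:
apply_moves(moves=[{"x": 0, "y": 0, "z": 0, "ax": 0, "ay": 0, "az": 0, "jaw": 0.6}, {"x": 0, "y": 0, "z": 0, "ax": 0, "ay": 0, "az": 0, "jaw": 0.8}, {"x": 0, "y": 0, "z": 0, "ax": 0, "ay": 0, "az": 0, "jaw": 1}])

```text
time_s: 15.35
position: [0.5668, 0.2307, 0.2337]
eef_rot: [-0.083, 0.633, 0.763, -0.101]
contact_force: [0.5, 0.2, -0.4]
grip_width: 1.004
```

```bash
python3 held.py pics/w11.png
```

```text
held top cloud (tool frame) 18473
z [0.15322773 0.15611518 0.17457073]
((2.5443732738494873e-06, 7.506459951400757e-07), (0.05399753525853157, 0.09997367858886719), 89.99744415283203)
x pct [-0.04850182  0.01544871  0.04910677] y [-0.02646296  0.02647708]
[0.56676228 0.23068631 0.23366411] 1.0035511431828605 [ 0.46966786  0.20055597 -0.36459997] 15.35
```

View pics/w11.png

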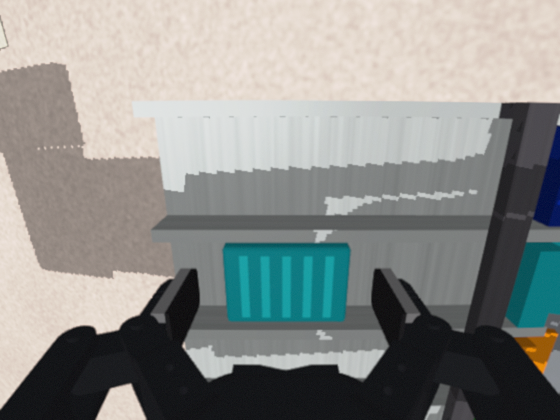

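The blank lies flat in its lane. I retreat, shut the jaws and go behind its uphill end.

Run:
```python
from lane import *
lane_goto('turquoise',.006,.060,(.0009,0,.173))
lane_goto('turquoise',.006,.006,(.0009,0,.173))
lane_goto('turquoise',.090,.006,(.0009,0,.173))
```

```text
shift [-0.0006 -0.2172 -0.2353] turn [-0.0001  0.0004 -0.0001] | TCP target [0.5302 0.2239 0.3045] t 15.4 mm [ -0.2 -54.3 -58.8] deg [-0.04  0.13 -0.02]
shift [-1.000e-04 -2.171e-01 -1.930e-02] turn [-0.0001  0.0004 -0.0001] | TCP target [0.5165 0.2213 0.2523] t 15.4 mm [ -0.  -54.3  -4.8] deg [-0.04  0.13 -0.02]
shift [ 0.      0.1189 -0.0195] turn [-0.0001  0.0004 -0.0001] | TCP target [0.5962 0.2362 0.2306] t 15.4 mm [ 0.  29.7 -4.9] deg [-0.04  0.13 -0.02]
```

Request:
apply_moves(moves=[{"x": 0, "y": 0, "z": -0.1, "ax": 0, "ay": 0, "az": 0, "jaw": 1}, {"x": 0, "y": 0, "z": -0.24, "ax": 0, "ay": 0, "az": 0, "jaw": 1}, {"x": 0, "y": -0.1, "z": -0.24, "ax": 0, "ay": 0, "az": 0, "jaw": -1}, {"x": 0, "y": -0.217, "z": -0.24, "ax": 0, "ay": 0, "az": 0, "jaw": -1}, {"x": 0, "y": -0.217, "z": -0.24, "ax": 0, "ay": 0, "az": 0, "jaw": -1}])

```text
time_s: 16.02
position: [0.5293, 0.2241, 0.306]
eef_rot: [-0.083, 0.633, 0.763, -0.102]
contact_force: [0.4, 1.3, -0.1]
grip_width: 0.378
```

Request:
apply_moves(moves=[{"x": 0, "y": 0, "z": 0, "ax": 0, "ay": 0, "az": 0, "jaw": -1}, {"x": 0, "y": 0, "z": 0.1, "ax": 0, "ay": 0, "az": 0, "jaw": -1}, {"x": 0, "y": 0, "z": 0.2, "ax": 0, "ay": 0, "az": 0, "jaw": -1}, {"x": 0, "y": 0, "z": 0.215, "ax": 0, "ay": 0, "az": 0, "jaw": -1}, {"x": 0, "y": 0, "z": 0.215, "ax": 0, "ay": 0, "az": 0, "jaw": -1}])

```text
time_s: 16.65
position: [0.5175, 0.2214, 0.2536]
eef_rot: [-0.083, 0.633, 0.763, -0.101]
contact_force: [-0.9, 1.0, 0.7]
grip_width: 0.003
```

```bash
python3 held.py pics/w12.png
python3 - <<'E'
from lane import *
lane_goto('turquoise',.090,.006,(.0009,0,.173))
lane_goto('turquoise',.1005,.006,(.0009,0,.173))
E
```

```text
held top cloud (tool frame) 8921
z [0.13563667 0.17458737 0.18107148]
((0.012973591685295105, 0.006583058275282383), (0.07404991239309311, 0.04082518815994263), 0.0022245277650654316)
x pct [-0.02053089  0.01478317  0.04931285] y [-0.01232675  0.02667665]
[0.51747928 0.22141924 0.25359338] 0.0026004786919801557 [-0.89959633  0.99259028  0.65776177] 16.65
shift [2.000e-04 3.329e-01 9.100e-03] turn [ 0.0001  0.0003 -0.0001] | TCP target [0.5962 0.2362 0.2306] t 16.7 mm [ 0.  83.2  2.3] deg [ 0.04  0.12 -0.03]
shift [2.000e-04 3.749e-01 9.100e-03] turn [ 0.0001  0.0003 -0.0001] | TCP target [0.6062 0.2381 0.2279] t 16.7 mm [ 0.1 93.7  2.3] deg [ 0.04  0.12 -0.03]
```

View pics/w12.png

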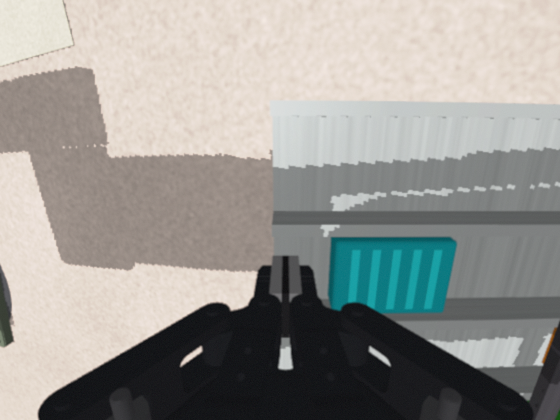

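The shut fingers stand behind the blank's uphill end. I push it in steps.

Request:
apply_moves(moves=[{"x": 0, "y": 0.06, "z": 0.005, "ax": 0, "ay": 0, "az": 0, "jaw": -1}, {"x": 0, "y": 0.12, "z": 0.005, "ax": 0, "ay": 0, "az": 0, "jaw": -1}, {"x": 0, "y": 0.18, "z": 0.005, "ax": 0, "ay": 0, "az": 0, "jaw": -1}, {"x": 0, "y": 0.24, "z": 0.005, "ax": 0, "ay": 0, "az": 0, "jaw": -1}, {"x": 0, "y": 0.3, "z": 0.005, "ax": 0, "ay": 0, "az": 0, "jaw": -1}])

```text
time_s: 17.32
position: [0.5895, 0.2349, 0.2338]
eef_rot: [-0.082, 0.633, 0.763, -0.101]
contact_force: [-1.0, 0.3, 5.8]
grip_width: 0.001
```

```bash
python3 held.py pics/w13.png
python3 - <<'E'
from lane import *
lane_goto('turquoise',.1005,.006,(.0009,0,.173))
E
```

```text
held top cloud (tool frame) 13175
z [0.13735356 0.17505533 0.18092613]
((0.012960249558091164, -1.2293457984924316e-06), (0.0740661472082138, 0.05399337783455849), 0.0005595809780061245)
x pct [-0.02031886  0.02540199  0.0493703 ] y [-0.02650287  0.02654966]
[0.58946092 0.23490653 0.23383427] 0.0010539730988099424 [-0.95916679  0.3428928   5.83372796] 17.325
shift [0.0012 0.0663 0.0047] turn [ 0.0005  0.0003 -0.0001] | TCP target [0.6062 0.2381 0.2279] t 17.38 mm [ 0.3 16.6  1.2] deg [ 0.19  0.12 -0.05]
```

View pics/w13.png

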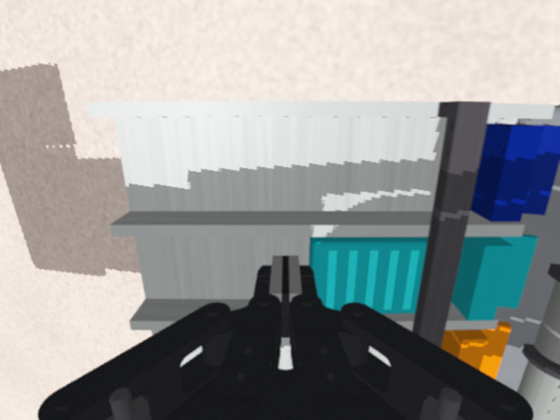

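Request:
apply_moves(moves=[{"x": 0, "y": 0.03, "z": 0, "ax": 0, "ay": 0, "az": 0, "jaw": -1}, {"x": 0, "y": 0.05, "z": 0, "ax": 0, "ay": 0, "az": 0, "jaw": -1}, {"x": 0, "y": 0.06, "z": 0, "ax": 0, "ay": 0, "az": 0, "jaw": -1}, {"x": 0, "y": 0.06, "z": 0, "ax": 0, "ay": 0, "az": 0, "jaw": -1}])

```text
time_s: 17.88
position: [0.6018, 0.2372, 0.2288]
eef_rot: [-0.083, 0.633, 0.763, -0.102]
contact_force: [-0.7, -1.0, 0.1]
grip_width: 0.004
```

```bash
python3 held.py pics/w14.png
python3 - <<'E'
from lane import *
lane_goto('turquoise',.1005,.006,(.0009,0,.173))
E
```

```text
held top cloud (tool frame) 13258
z [0.13682287 0.17351859 0.17934549]
((6.42724335193634e-05, -1.5188008546829224e-05), (0.09986428916454315, 0.053990066051483154), 0.016253875568509102)
x pct [-0.01953514  0.0257425   0.04927779] y [-0.02647014  0.02653946]
[0.6018484  0.23724605 0.22882544] 0.00363781363625091 [-0.65120594 -0.97214628  0.05854562] 17.875
shift [ 0.      0.0184 -0.0007] turn [-0.0002  0.0004 -0.0001] | TCP target [0.6062 0.2381 0.2279] t 17.93 mm [ 0.   4.6 -0.2] deg [-0.06  0.13 -0.02]
```

View pics/w14.png

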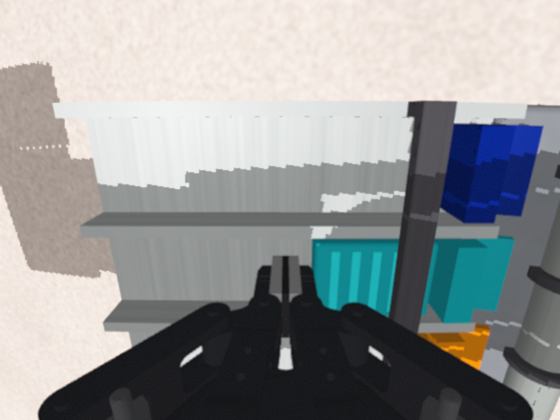

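Request:
apply_moves(moves=[{"x": 0, "y": 0.01, "z": 0, "ax": 0, "ay": 0, "az": 0, "jaw": -1}, {"x": 0, "y": 0.018, "z": 0, "ax": 0, "ay": 0, "az": 0, "jaw": -1}, {"x": 0, "y": 0.018, "z": 0, "ax": 0, "ay": 0, "az": 0, "jaw": -1}])

```text
time_s: 18.3
position: [0.6063, 0.2381, 0.2278]
eef_rot: [-0.083, 0.633, 0.763, -0.101]
contact_force: [0.5, 0.1, 0.2]
grip_width: 0.002
```

Request:
apply_moves(moves=[{"x": 0, "y": 0.008, "z": 0, "ax": 0, "ay": 0, "az": 0, "jaw": -1}, {"x": 0, "y": 0.008, "z": 0, "ax": 0, "ay": 0, "az": 0, "jaw": -1}])

```text
time_s: 18.55
position: [0.6077, 0.2384, 0.2273]
eef_rot: [-0.083, 0.633, 0.763, -0.102]
contact_force: [-3.4, -1.4, 1.9]
grip_width: -0.003
```

```bash
python3 held.py pics/w15.png
python3 - <<'E'
from lane import *
lane_goto('turquoise',.1005,.006,(.0009,0,.173))
E
```

```text
held top cloud (tool frame) 13217
z [0.13724075 0.17343323 0.17950676]
((0.0004579909145832062, 1.0084360837936401e-05), (0.05398440361022949, 0.0990801751613617), 89.98521423339844)
x pct [-0.01975761  0.02575804  0.04929713] y [-0.02643761  0.02650743]
[0.60774879 0.23841004 0.22732495] -0.003477894548373128 [-3.41860808 -1.43012922  1.93668686] 18.55
shift [-0.0003 -0.0067 -0.0005] turn [-0.0004  0.0004 -0.    ] | TCP target [0.6062 0.2381 0.2279] t 18.6 mm [-0.1 -1.7 -0.1] deg [-0.14  0.14 -0.02]
```

View pics/w15.png

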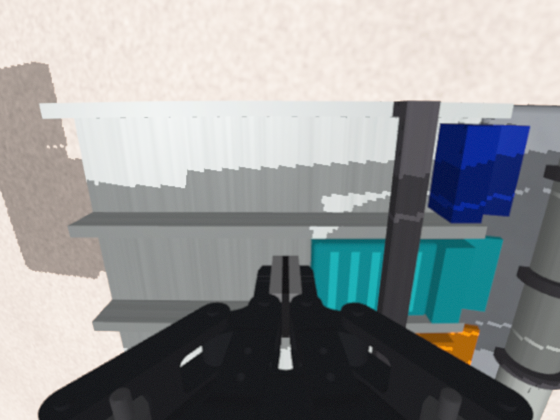

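Request:
apply_moves(moves=[{"x": 0, "y": 0.005, "z": 0, "ax": 0, "ay": 0, "az": 0, "jaw": -1}, {"x": 0, "y": 0.005, "z": 0, "ax": 0, "ay": 0, "az": 0, "jaw": -1}])

```text
time_s: 18.85
position: [0.6083, 0.2385, 0.2271]
eef_rot: [-0.084, 0.633, 0.763, -0.103]
contact_force: [-5.7, -2.2, 5.7]
grip_width: 0.0
```

The push force climbs to about 8 N and motion stalls, so the blank is against the stop. I back off and check.

Request:
apply_moves(moves=[{"x": 0, "y": -0.02, "z": 0, "ax": 0, "ay": 0, "az": 0, "jaw": -1}, {"x": 0, "y": -0.06, "z": -0.05, "ax": 0, "ay": 0, "az": 0, "jaw": -1}, {"x": 0, "y": -0.1, "z": -0.25, "ax": 0, "ay": 0, "az": 0, "jaw": -1}, {"x": 0, "y": -0.1, "z": -0.5, "ax": -0.015, "ay": 0, "az": 0, "jaw": -0.5}, {"x": 0, "y": -0.1, "z": -0.5, "ax": -0.015, "ay": 0, "az": 0, "jaw": 0}])

```text
time_s: 19.48
position: [0.6198, 0.241, 0.3639]
eef_rot: [-0.047, 0.637, 0.767, -0.058]
contact_force: [-0.2, -0.2, 0.0]
grip_width: 0.418
```

```bash
cat > chk.py <<'E'
from lane import *
import sys
st=get_state(); c=cam('wrist',st); p,d=read_camera('wrist'); P=cloud(c,d); cv2.imwrite(sys.argv[1],p)
O=EX*XM+EY*OY+EZ*ZM
for col in sys.argv[2:]:
    V=P-O; s=V@ES; h=V@N; y=V@EY-LANE[col]
    m=(abs(y)<.022)&(h>.014)&(h<.022)&(s>-.02)&(s<.144)
    if m.sum()>50: print(col,m.sum(),'s',np.percentile(s[m]*1e3,[1,50,99]).round(1),'y',np.percentile(y[m]*1e3,[1,99]).round(1),'h',np.median(h[m]*1e3).round(1),'(seated uphill end expected s=115)')
    m2=(abs(y)<.015)&(h>.014)&(h<.022)&(s>.157)&(s<.2)
    if m2.sum()>10: print('   beyond keeper s',np.percentile(s[m2]*1e3,[1,99]).round(1))
    m3=(abs(y)<.015)&(h>.0223)&(h<.028)&(s>.16)
    if m3.sum()>10: print('   stop top s from',np.percentile(s[m3]*1e3,[1,99]).round(1))
print(st['position'],st['time_s'],st['joints'])
E
python3 chk.py pics/w16.png turquoise
```

```text
turquoise 1347 s [115.4 129.2 143.7] y [-21.3  19.6] h 18.4 (seated uphill end expected s=115)
   beyond keeper s [161.9 199.4]
   stop top s from [174.2 388.9]
[0.61981524 0.24104032 0.36390539] 19.475 [0.23944861 0.47079968 1.28267501 0.00676005 1.53792412 0.05380357]
```

View pics/w16.png

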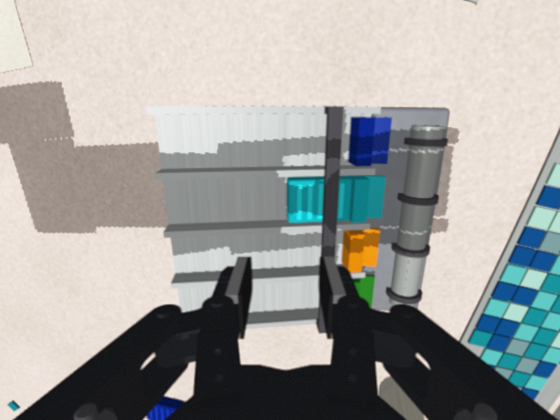

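Turquoise is seated, with its uphill end at s=115.4 mm against an expected 115. Green is next.

```bash
python3 -c "
from h import *
goto([.4453,-.0308,.32],-7)"
```

```text
shift [-0.9398 -0.8446  0.298 ] turn [-0.0249  0.0041  0.0488] | TCP target [ 0.4453 -0.0308  0.32  ] t 19.52 mm [-234.9 -211.2   74.5] deg [-8.95  1.49 17.56]
```

Request:
apply_moves(moves=[{"x": -0.17, "y": -0.15, "z": -0.05, "ax": -0.006, "ay": 0.001, "az": 0.01, "jaw": 0.5}, {"x": -0.34, "y": -0.3, "z": 0.05, "ax": -0.013, "ay": 0.002, "az": 0.02, "jaw": 1}, {"x": -0.51, "y": -0.45, "z": 0.12, "ax": -0.02, "ay": 0.003, "az": 0.03, "jaw": 1}, {"x": -0.68, "y": -0.6, "z": 0.2, "ax": -0.025, "ay": 0.004, "az": 0.04, "jaw": 1}, {"x": -0.85, "y": -0.76, "z": 0.27, "ax": -0.025, "ay": 0.004, "az": 0.049, "jaw": 1}])

```text
time_s: 20.15
position: [0.4589, -0.0061, 0.3185]
eef_rot: [-0.002, 0.75, 0.662, -0.005]
contact_force: [0.6, -1.3, 1.0]
grip_width: 1.005
```

```bash
python3 -c "
from h import *
goto([.4453,-.0308,.30],-7)"
```

```text
shift [-0.1043 -0.0411  0.075 ] turn [-0.0017  0.0008 -0.0004] | TCP target [ 0.4453 -0.0308  0.3   ] t 20.15 mm [-26.1 -10.3  18.8] deg [-0.62  0.28 -0.16]
```

Request:
apply_moves(moves=[{"x": -0.09, "y": -0.06, "z": 0.07, "ax": -0.0005, "ay": 0, "az": 0, "jaw": 1}, {"x": -0.09, "y": -0.06, "z": 0.07, "ax": -0.0005, "ay": 0, "az": 0, "jaw": 1}, {"x": -0.09, "y": -0.06, "z": 0.07, "ax": -0.0005, "ay": 0, "az": 0, "jaw": 1}, {"x": -0.09, "y": -0.06, "z": 0.07, "ax": -0.0005, "ay": 0, "az": 0, "jaw": 1}])

```text
time_s: 20.65
position: [0.4443, -0.0249, 0.3034]
eef_rot: [-0.0, 0.749, 0.663, -0.003]
contact_force: [1.3, 0.2, -0.1]
grip_width: 0.996
```

```bash
python3 blank.py green pics/w17.png
```

```text
0.73 3330 [ 0.4431 -0.0313] [0.0424 0.0595] long ang -9.575691223144531 z 0.01913569346247962
trim [[-29.4 -20.1]
 [ 28.8  20.9]]
shift [-0.0234  0.0007  0.5216] turn [-0.0007  0.0007  0.0072] | TCP target [ 0.4431 -0.0313  0.173 ] t 20.65 mm [ -5.8   0.2 130.4] deg [-0.25  0.27  2.58]
[ 0.44433137 -0.0249418   0.30337472] [-0.24933212  0.04529751  1.94938776 -0.00559727  1.15067683 -0.12501186]
```

View pics/w17.png

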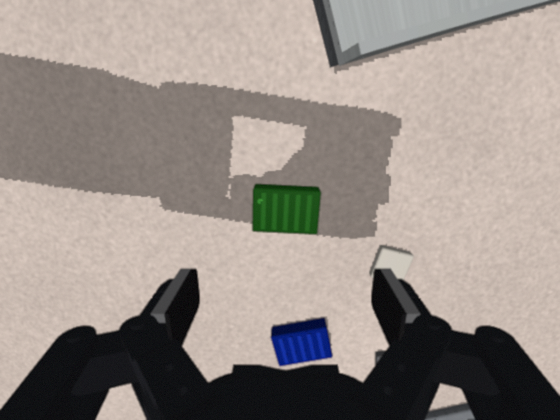

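Green is centred at (286,209) and the white offcut is clear of the fingers. I grip it.

Request:
apply_moves(moves=[{"x": -0.023, "y": 0, "z": 0.2, "ax": -0.0007, "ay": 0.0007, "az": 0.007, "jaw": 1}, {"x": -0.023, "y": 0, "z": 0.4, "ax": -0.0007, "ay": 0.0007, "az": 0.007, "jaw": 1}, {"x": -0.023, "y": 0, "z": 0.522, "ax": -0.0007, "ay": 0.0007, "az": 0.007, "jaw": 1}, {"x": -0.023, "y": 0, "z": 0.522, "ax": -0.0007, "ay": 0.0007, "az": 0.007, "jaw": 1}, {"x": -0.023, "y": 0, "z": 0.522, "ax": -0.0007, "ay": 0.0007, "az": 0.007, "jaw": 0}])

```text
time_s: 21.38
position: [0.443, -0.0317, 0.1734]
eef_rot: [0.0, 0.764, 0.646, 0.0]
contact_force: [0.1, 0.5, 0.8]
grip_width: 0.818
```

Request:
apply_moves(moves=[{"x": 0, "y": 0, "z": 0, "ax": 0, "ay": 0, "az": 0, "jaw": -0.2}, {"x": 0, "y": 0, "z": 0, "ax": 0, "ay": 0, "az": 0, "jaw": -0.2}, {"x": 0, "y": 0, "z": 0, "ax": 0, "ay": 0, "az": 0, "jaw": -0.2}])

```text
time_s: 21.75
position: [0.4435, -0.0321, 0.1744]
eef_rot: [0.002, 0.764, 0.645, 0.001]
contact_force: [0.3, 0.8, 6.6]
grip_width: 0.686
```

Request:
apply_moves(moves=[{"x": 0, "y": 0, "z": -0.1, "ax": 0, "ay": 0, "az": 0, "jaw": -0.2}, {"x": 0, "y": 0, "z": -0.3, "ax": 0, "ay": 0, "az": 0, "jaw": -0.2}, {"x": 0, "y": 0, "z": -0.5, "ax": 0, "ay": 0, "az": 0, "jaw": -0.2}, {"x": 0, "y": 0, "z": -0.6, "ax": 0, "ay": 0, "az": 0, "jaw": -0.2}, {"x": 0, "y": 0, "z": -0.6, "ax": 0, "ay": 0, "az": 0, "jaw": -0.2}])

```text
time_s: 22.38
position: [0.4429, -0.032, 0.3249]
eef_rot: [0.002, 0.764, 0.645, 0.001]
contact_force: [0.4, 0.2, -1.4]
grip_width: 0.682
```

```bash
python3 held.py pics/w18.png
python3 - <<'E'
from lane import *
lane_goto('green',.060,.060,(.0009,0,.164))
E
```

```text
held top cloud (tool frame) 9798
z [0.15401358 0.15535536 0.16867261]
((0.0013415254652500153, -2.4866312742233276e-06), (0.042216308414936066, 0.053995296359062195), 0.013102046214044094)
x pct [-0.01855439  0.00650486  0.02205079] y [-0.02642325  0.02645911]
[ 0.44292553 -0.03198333  0.32493009] 0.6820030588348904 [ 0.44424426  0.20238792 -1.40705489] 22.375
shift [0.7303 0.5133 0.1642] turn [ 0.0413 -0.0072 -0.0558] | TCP target [0.599  0.1268 0.2818] t 22.43 mm [182.6 128.3  41.1] deg [ 14.88  -2.6  -20.08]
```

View pics/w18.png

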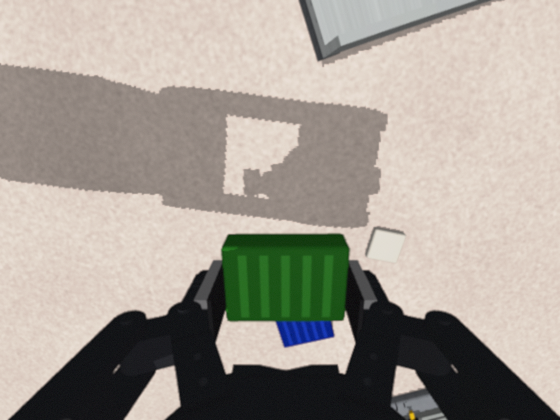

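Request:
apply_moves(moves=[{"x": 0.18, "y": 0.12, "z": -0.05, "ax": 0.01, "ay": -0.001, "az": -0.013, "jaw": -0.2}, {"x": 0.36, "y": 0.25, "z": -0.05, "ax": 0.02, "ay": -0.003, "az": -0.027, "jaw": -0.2}, {"x": 0.54, "y": 0.38, "z": 0, "ax": 0.03, "ay": -0.005, "az": -0.04, "jaw": -0.2}, {"x": 0.73, "y": 0.513, "z": 0.1, "ax": 0.041, "ay": -0.007, "az": -0.056, "jaw": -0.2}, {"x": 0.73, "y": 0.513, "z": 0.164, "ax": 0.041, "ay": -0.007, "az": -0.056, "jaw": -0.2}])

```text
time_s: 23.05
position: [0.5994, 0.1294, 0.2744]
eef_rot: [-0.087, 0.631, 0.764, -0.102]
contact_force: [-0.6, 0.1, -1.3]
grip_width: 0.687
```

Request:
apply_moves(moves=[{"x": 0, "y": 0, "z": 0, "ax": 0, "ay": 0, "az": 0, "jaw": -0.2}, {"x": 0, "y": 0, "z": 0, "ax": 0, "ay": 0, "az": 0, "jaw": -0.2}, {"x": 0, "y": 0, "z": 0, "ax": 0, "ay": 0, "az": 0, "jaw": -0.2}])

```text
time_s: 23.42
position: [0.5987, 0.1258, 0.2829]
eef_rot: [-0.083, 0.634, 0.763, -0.099]
contact_force: [-0.3, -0.4, -1.1]
grip_width: 0.686
```

```bash
python3 held.py pics/w19.png
python3 - <<'E'
from lane import *
lane_goto('green',.060,.013,(.0012,0,.164))
E
```

```text
held top cloud (tool frame) 9782
z [0.15412317 0.1554427  0.1686413 ]
((0.0011005513370037079, 5.720183253288269e-06), (0.042826563119888306, 0.05403079092502594), 0.07573594897985458)
x pct [-0.01858878  0.00657252  0.02208152] y [-0.02643831  0.0264398 ]
[0.59874514 0.12581722 0.28291854] 0.6857341296452153 [-0.26294156 -0.39091171 -1.10123642] 23.425
shift [0.002  0.0019 0.1921] turn [ 0.0005 -0.0003  0.    ] | TCP target [0.5871 0.1243 0.2364] t 23.48 mm [ 0.5  0.5 48. ] deg [ 0.2  -0.1   0.02]
```

View pics/w19.png

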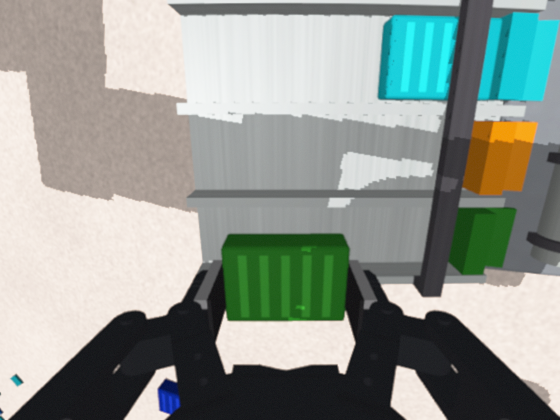

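Aligned over the green lane. I lower it and verify before release.

Request:
apply_moves(moves=[{"x": 0.002, "y": 0.002, "z": 0.08, "ax": 0.0005, "ay": 0, "az": 0, "jaw": -0.2}, {"x": 0.002, "y": 0.002, "z": 0.15, "ax": 0.0005, "ay": 0, "az": 0, "jaw": -0.2}, {"x": 0.002, "y": 0.002, "z": 0.192, "ax": 0.0005, "ay": 0, "az": 0, "jaw": -0.2}, {"x": 0.002, "y": 0.002, "z": 0.192, "ax": 0.0005, "ay": 0, "az": 0, "jaw": -0.2}])

```text
time_s: 23.98
position: [0.5866, 0.1251, 0.2335]
eef_rot: [-0.086, 0.633, 0.763, -0.101]
contact_force: [0.3, -0.6, -1.7]
grip_width: 0.681
```

```bash
python3 held.py pics/w20.png
python3 - <<'E'
from lane import *
lane_goto('green',.060,.009,(.0012,0,.164))
E
```

```text
held top cloud (tool frame) 18346
z [0.15316261 0.15544147 0.17467586]
((0.009396914392709732, -3.112480044364929e-06), (0.08119557052850723, 0.05399053543806076), 0.012780209071934223)
x pct [-0.02932316  0.01605077  0.04913105] y [-0.02647658  0.02642732]
[0.58656989 0.12513141 0.23349741] 0.6813844343607706 [ 0.28237606 -0.59811552 -1.65982088] 23.975
shift [-0.0036 -0.002   0.005 ] turn [-0.0006 -0.0003  0.0003] | TCP target [0.5861 0.1241 0.2326] t 24.02 mm [-0.9 -0.5  1.2] deg [-0.22 -0.11  0.11]
```

View pics/w20.png

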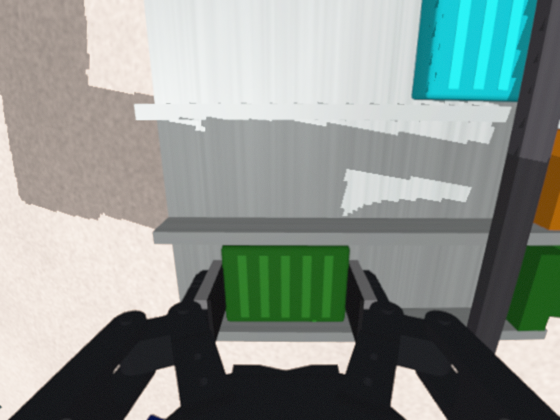

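Between the walls. I lower the last millimetre, release and retreat.

Request:
apply_moves(moves=[{"x": -0.003, "y": 0, "z": 0.005, "ax": 0, "ay": 0, "az": 0, "jaw": -0.2}, {"x": -0.003, "y": 0, "z": 0.005, "ax": 0, "ay": 0, "az": 0, "jaw": -0.2}, {"x": -0.003, "y": 0, "z": 0.005, "ax": 0, "ay": 0, "az": 0, "jaw": 0.6}, {"x": -0.003, "y": 0, "z": 0.005, "ax": 0, "ay": 0, "az": 0, "jaw": 0.8}, {"x": -0.003, "y": 0, "z": 0.005, "ax": 0, "ay": 0, "az": 0, "jaw": 1}])

```text
time_s: 24.65
position: [0.587, 0.1244, 0.2335]
eef_rot: [-0.085, 0.633, 0.763, -0.101]
contact_force: [1.2, -0.9, -0.6]
grip_width: 0.999
```

```bash
python3 held.py pics/w21.png
python3 - <<'E'
from lane import *
lane_goto('green',.006,.060,(.0012,0,.173))
E
```

```text
held top cloud (tool frame) 18215
z [0.15321769 0.15604323 0.17467674]
((0.009744606912136078, -4.470348358154297e-08), (0.05399516597390175, 0.08050204813480377), 89.99900817871094)
x pct [-0.0285906   0.01602806  0.04914343] y [-0.02646775  0.02647378]
[0.58696531 0.12436937 0.23348293] 0.9993138278557719 [ 1.16277493 -0.92974426 -0.64205895] 24.65
shift [ 0.0006 -0.2191 -0.2351] turn [-0.0004 -0.0003  0.0003] | TCP target [0.5501 0.1174 0.3045] t 24.7 mm [  0.1 -54.8 -58.8] deg [-0.14 -0.1   0.1 ]
```

View pics/w21.png

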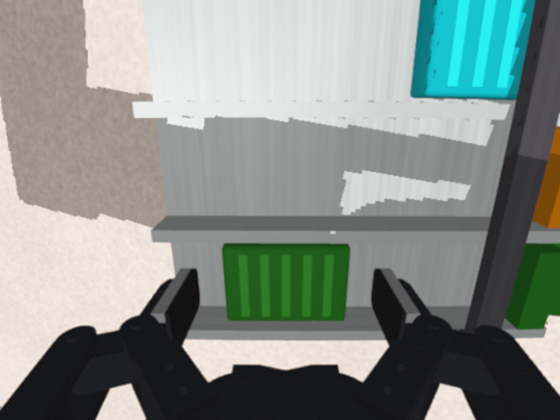

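Green lies flat in its lane. I use the same push sequence.

Request:
apply_moves(moves=[{"x": 0, "y": 0, "z": -0.1, "ax": 0, "ay": 0, "az": 0, "jaw": 1}, {"x": 0, "y": 0, "z": -0.24, "ax": 0, "ay": 0, "az": 0, "jaw": 1}, {"x": 0, "y": -0.1, "z": -0.24, "ax": 0, "ay": 0, "az": 0, "jaw": -1}, {"x": 0, "y": -0.219, "z": -0.24, "ax": 0, "ay": 0, "az": 0, "jaw": -1}, {"x": 0, "y": -0.219, "z": -0.24, "ax": 0, "ay": 0, "az": 0, "jaw": -1}])

```text
time_s: 25.32
position: [0.5493, 0.1173, 0.3061]
eef_rot: [-0.085, 0.633, 0.763, -0.101]
contact_force: [0.2, 0.1, -0.4]
grip_width: 0.377
```

Request:
apply_moves(moves=[{"x": 0, "y": 0, "z": 0, "ax": 0, "ay": 0, "az": 0, "jaw": -1}, {"x": 0, "y": 0, "z": 0.1, "ax": 0, "ay": 0, "az": 0, "jaw": -1}, {"x": 0, "y": 0, "z": 0.2, "ax": 0, "ay": 0, "az": 0, "jaw": -1}, {"x": 0, "y": 0, "z": 0.215, "ax": 0, "ay": 0, "az": 0, "jaw": -1}, {"x": 0, "y": 0, "z": 0.215, "ax": 0, "ay": 0, "az": 0, "jaw": -1}])

```text
time_s: 25.95
position: [0.5373, 0.1149, 0.2537]
eef_rot: [-0.085, 0.633, 0.763, -0.101]
contact_force: [-0.5, -0.0, 0.8]
grip_width: 0.001
```

```bash
python3 held.py pics/w22.png
python3 - <<'E'
from lane import *
lane_goto('green',.0995,.0065,(.0012,0,.173))
E
```

```text
held top cloud (tool frame) 8849
z [0.13564102 0.17547046 0.18126792]
((0.012864941731095314, 0.0066103870049119), (0.0742003321647644, 0.0407581627368927), 0.03633953630924225)
x pct [-0.02142802  0.01446233  0.04926154] y [-0.01235686  0.02667437]
[0.53729118 0.11487929 0.25368502] 0.0005655654543436 [-0.4548921  -0.04792325  0.77482096] 25.95
shift [-0.      0.3714  0.0065] turn [-0.0002 -0.0002  0.0003] | TCP target [0.6253 0.1314 0.2286] t 26.0 mm [-0.  92.8  1.6] deg [-0.07 -0.09  0.1 ]
```

View pics/w22.png

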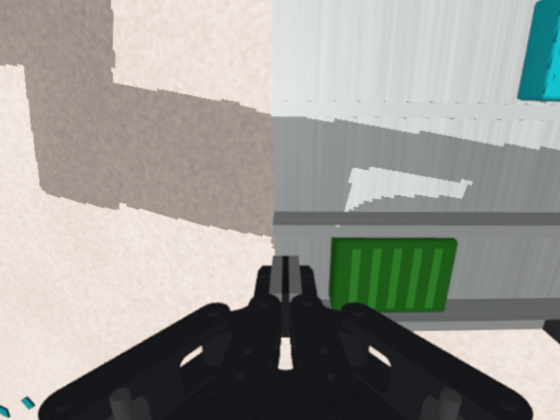

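Request:
apply_moves(moves=[{"x": 0, "y": 0.06, "z": 0.004, "ax": 0, "ay": 0, "az": 0, "jaw": -1}, {"x": 0, "y": 0.12, "z": 0.004, "ax": 0, "ay": 0, "az": 0, "jaw": -1}, {"x": 0, "y": 0.18, "z": 0.004, "ax": 0, "ay": 0, "az": 0, "jaw": -1}, {"x": 0, "y": 0.24, "z": 0.004, "ax": 0, "ay": 0, "az": 0, "jaw": -1}, {"x": 0, "y": 0.3, "z": 0.004, "ax": 0, "ay": 0, "az": 0, "jaw": -1}])

```text
time_s: 26.62
position: [0.6093, 0.1285, 0.234]
eef_rot: [-0.084, 0.633, 0.763, -0.1]
contact_force: [-1.3, -0.8, 5.7]
grip_width: -0.001
```

Request:
apply_moves(moves=[{"x": 0, "y": 0.03, "z": 0, "ax": 0, "ay": 0, "az": 0, "jaw": -1}, {"x": 0, "y": 0.05, "z": 0, "ax": 0, "ay": 0, "az": 0, "jaw": -1}, {"x": 0, "y": 0.06, "z": 0, "ax": 0, "ay": 0, "az": 0, "jaw": -1}, {"x": 0, "y": 0.07, "z": 0, "ax": 0, "ay": 0, "az": 0, "jaw": -1}, {"x": 0, "y": 0.07, "z": 0, "ax": 0, "ay": 0, "az": 0, "jaw": -1}])

```text
time_s: 27.25
position: [0.6239, 0.1314, 0.228]
eef_rot: [-0.085, 0.633, 0.763, -0.101]
contact_force: [0.2, -0.2, 0.1]
grip_width: -0.001
```

```bash
python3 held.py pics/w23.png
python3 - <<'E'
from lane import *
lane_goto('green',.1025,.006,(.0012,0,.173))
E
```

```text
held top cloud (tool frame) 13238
z [0.13694915 0.17382316 0.17933729]
((0.012574311345815659, 8.581206202507019e-06), (0.05399904027581215, 0.07483645528554916), 89.9808349609375)
x pct [-0.01926661  0.0257389   0.04923609] y [-0.02647415  0.02652419]
[0.62390113 0.13138636 0.22803848] -0.0007618148244409325 [ 0.21192585 -0.20582534  0.14932505] 27.25
shift [-0.0006  0.0169 -0.0014] turn [-0.0005 -0.0003  0.0003] | TCP target [0.628  0.132  0.2274] t 27.3 mm [-0.2  4.2 -0.4] deg [-0.18 -0.1   0.1 ]
```

View pics/w23.png

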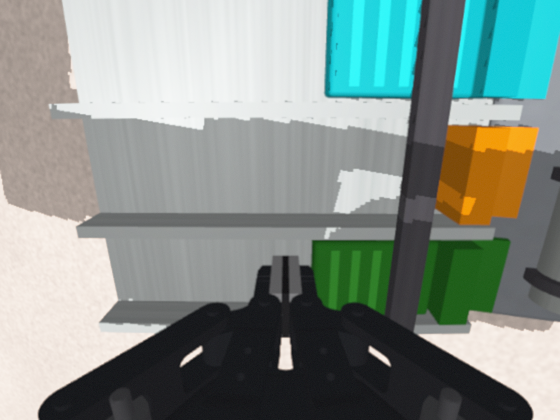

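Request:
apply_moves(moves=[{"x": 0, "y": 0.008, "z": 0, "ax": 0, "ay": 0, "az": 0, "jaw": -1}, {"x": 0, "y": 0.016, "z": 0, "ax": 0, "ay": 0, "az": 0, "jaw": -1}, {"x": 0, "y": 0.016, "z": 0, "ax": 0, "ay": 0, "az": 0, "jaw": -1}])

```text
time_s: 27.68
position: [0.6276, 0.1321, 0.2273]
eef_rot: [-0.085, 0.633, 0.763, -0.101]
contact_force: [-1.6, 0.8, 0.7]
grip_width: 0.002
```

Request:
apply_moves(moves=[{"x": 0, "y": 0.006, "z": 0, "ax": 0, "ay": 0, "az": 0, "jaw": -1}, {"x": 0, "y": 0.006, "z": 0, "ax": 0, "ay": 0, "az": 0, "jaw": -1}])

```text
time_s: 27.92
position: [0.6283, 0.1323, 0.2271]
eef_rot: [-0.086, 0.632, 0.763, -0.102]
contact_force: [-5.1, -0.6, 3.8]
grip_width: 0.007
```

Stalled at the same spot with about 6 N, so it is seated. I back off and check.

Request:
apply_moves(moves=[{"x": 0, "y": -0.02, "z": 0, "ax": 0, "ay": 0, "az": 0, "jaw": -1}, {"x": 0, "y": -0.06, "z": -0.05, "ax": 0, "ay": 0, "az": 0, "jaw": -1}, {"x": 0, "y": -0.1, "z": -0.25, "ax": 0, "ay": 0, "az": 0, "jaw": -1}, {"x": 0, "y": -0.1, "z": -0.5, "ax": -0.015, "ay": 0, "az": 0, "jaw": -0.5}, {"x": 0, "y": -0.1, "z": -0.5, "ax": -0.015, "ay": 0, "az": 0, "jaw": 0}])

```text
time_s: 28.55
position: [0.6403, 0.1339, 0.3639]
eef_rot: [-0.049, 0.636, 0.768, -0.058]
contact_force: [1.0, 0.2, 0.0]
grip_width: 0.419
```

```bash
python3 chk.py pics/w24.png turquoise green
python3 - <<'E'
from h import *
p,d=read_camera('top'); cv2.imwrite('pics/top3.png',p); c=cam('top'); P=cloud(c,d)
for k in nets.outline_of('blank_blue','top')[:2]:
    m=k['mask']; rr=cv2.minAreaRect(atz(c,np.argwhere(m)[:,::-1],.018)[:,:2].astype(np.float32)); print(k['conf'],m.sum(),rr)
goto([.442,-.183,.30],8)
E
```

```text
turquoise 1882 s [115.3 129.1 143.7] y [-21.4  18.8] h 18.3 (seated uphill end expected s=115)
   beyond keeper s [161.9 198.9]
   stop top s from [174.7 253.3]
green 1362 s [115.1 129.1 143.7] y [-19.6  21.1] h 18.4 (seated uphill end expected s=115)
   beyond keeper s [161.8 199.7]
   stop top s from [174.2 387.6]
[0.64026239 0.13386474 0.36394197] 28.55 [ 0.0775166   0.4494104   1.31320631 -0.01627309  1.53005606 -0.10674871]
0.84 295 ((0.4394293427467346, -0.184984490275383), (0.060184039175510406, 0.0433010570704937), 6.153256893157959)
0.35 1679 ((0.593058705329895, 0.2126941978931427), (0.260714054107666, 0.23554687201976776), 8.61706829071045)
shift [-1.1004 -0.951   0.3828] turn [-0.0271  0.0003  0.0074] | TCP target [ 0.442 -0.183  0.3  ] t 28.7 mm [-275.1 -237.8   95.7] deg [-9.74  0.11  2.66]
```

View pics/top3.png

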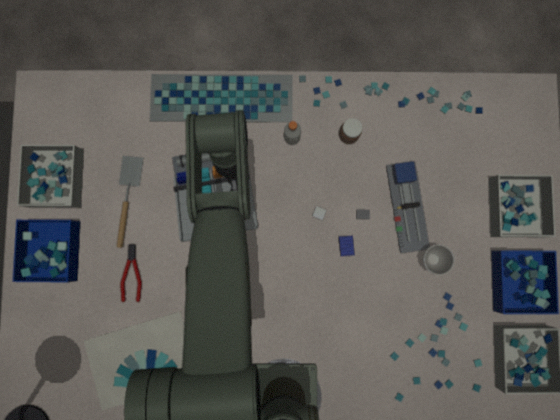

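Green and turquoise are both seated, and blue is still at (346,245). I go to blue.

Request:
apply_moves(moves=[{"x": -0.18, "y": -0.16, "z": -0.02, "ax": -0.005, "ay": 0, "az": 0.001, "jaw": 0.5}, {"x": -0.36, "y": -0.32, "z": 0.06, "ax": -0.011, "ay": 0, "az": 0.003, "jaw": 1}, {"x": -0.54, "y": -0.48, "z": 0.14, "ax": -0.016, "ay": 0, "az": 0.005, "jaw": 1}, {"x": -0.72, "y": -0.64, "z": 0.22, "ax": -0.022, "ay": 0, "az": 0.007, "jaw": 1}, {"x": -0.9, "y": -0.8, "z": 0.3, "ax": -0.027, "ay": 0, "az": 0.007, "jaw": 1}])

```text
time_s: 29.32
position: [0.4728, -0.1239, 0.3123]
eef_rot: [-0.001, 0.655, 0.756, -0.001]
contact_force: [0.5, -0.5, 0.4]
grip_width: 0.999
```

```bash
python3 -c "
from h import *
goto([.442,-.183,.30],8)"
```

```text
shift [-0.2163 -0.1555  0.0498] turn [-0.0005  0.      0.0005] | TCP target [ 0.442 -0.183  0.3  ] t 29.32 mm [-54.1 -38.9  12.4] deg [-0.16  0.    0.18]
```

Request:
apply_moves(moves=[{"x": -0.2, "y": -0.155, "z": 0.05, "ax": 0, "ay": 0, "az": 0, "jaw": 1}, {"x": -0.2, "y": -0.155, "z": 0.05, "ax": 0, "ay": 0, "az": 0, "jaw": 1}, {"x": -0.2, "y": -0.155, "z": 0.05, "ax": 0, "ay": 0, "az": 0, "jaw": 1}, {"x": -0.2, "y": -0.155, "z": 0.05, "ax": 0, "ay": 0, "az": 0, "jaw": 1}])

```text
time_s: 29.82
position: [0.4444, -0.177, 0.3019]
eef_rot: [0.0, 0.654, 0.756, -0.001]
contact_force: [0.4, -0.2, -0.1]
grip_width: 1.001
```

```bash
python3 blank.py blue pics/w25.png
```

```text
0.94 3290 [ 0.4414 -0.1836] [0.0598 0.0422] long ang 5.217611312866211 z 0.019085018809422538
trim [[-29.3 -20.1]
 [ 29.2  20.8]]
shift [-0.024  -0.015   0.5155] turn [-0.0001  0.0001  0.0085] | TCP target [ 0.4414 -0.1836  0.173 ] t 29.82 mm [ -6.   -3.7 128.9] deg [-0.05  0.05  3.05]
[ 0.44437324 -0.17697354  0.30187171] [-5.59819478e-01  1.16893374e-01  1.87506322e+00 -1.39643782e-03
  1.14977065e+00 -7.03477137e-01]
```

View pics/w25.png

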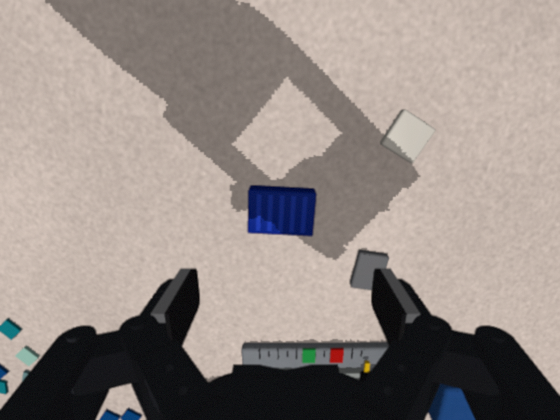

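Blue is at (282,211), and the grey offcut at (370,270) is clear of the fingers. I grip it.

Request:
apply_moves(moves=[{"x": -0.024, "y": -0.015, "z": 0.2, "ax": 0, "ay": 0, "az": 0.0085, "jaw": 1}, {"x": -0.024, "y": -0.015, "z": 0.4, "ax": 0, "ay": 0, "az": 0.0085, "jaw": 1}, {"x": -0.024, "y": -0.015, "z": 0.515, "ax": 0, "ay": 0, "az": 0.0085, "jaw": 1}, {"x": -0.024, "y": -0.015, "z": 0.515, "ax": 0, "ay": 0, "az": 0.0085, "jaw": 1}, {"x": -0.024, "y": -0.015, "z": 0.515, "ax": 0, "ay": 0, "az": 0.0085, "jaw": 0}])

```text
time_s: 30.55
position: [0.442, -0.1847, 0.1746]
eef_rot: [0.002, 0.674, 0.738, -0.001]
contact_force: [-0.2, -0.9, 0.4]
grip_width: 0.819
```

Request:
apply_moves(moves=[{"x": 0, "y": 0, "z": 0, "ax": 0, "ay": 0, "az": 0, "jaw": -0.2}, {"x": 0, "y": 0, "z": 0, "ax": 0, "ay": 0, "az": 0, "jaw": -0.2}, {"x": 0, "y": 0, "z": 0, "ax": 0, "ay": 0, "az": 0, "jaw": -0.2}])

```text
time_s: 30.92
position: [0.4424, -0.1854, 0.1756]
eef_rot: [0.003, 0.675, 0.738, -0.0]
contact_force: [1.0, 0.7, 6.8]
grip_width: 0.683
```

Request:
apply_moves(moves=[{"x": 0, "y": 0, "z": -0.1, "ax": 0, "ay": 0, "az": 0, "jaw": -0.2}, {"x": 0, "y": 0, "z": -0.3, "ax": 0, "ay": 0, "az": 0, "jaw": -0.2}, {"x": 0, "y": 0, "z": -0.5, "ax": 0, "ay": 0, "az": 0, "jaw": -0.2}, {"x": 0, "y": 0, "z": -0.65, "ax": 0, "ay": 0, "az": 0, "jaw": -0.2}, {"x": 0, "y": 0, "z": -0.65, "ax": 0, "ay": 0, "az": 0, "jaw": -0.2}])

```text
time_s: 31.55
position: [0.4422, -0.1852, 0.3401]
eef_rot: [0.005, 0.675, 0.738, -0.0]
contact_force: [0.7, -0.7, -1.2]
grip_width: 0.684
```

```bash
python3 held.py pics/w26.png
python3 - <<'E'
from lane import *
lane_goto('blue',.060,.060,(.0012,0,.164))
E
```

```text
held top cloud (tool frame) 9717
z [0.15525817 0.15657831 0.16969297]
((0.002306688576936722, 1.737847924232483e-06), (0.04305936396121979, 0.05398706719279289), 0.012141555547714233)
x pct [-0.01752983  0.00764345  0.02331872] y [-0.02646236  0.02648822]
[ 0.44218342 -0.18523047  0.34014575] 0.6836007158963964 [ 0.66285814 -0.74800375 -1.2048325 ] 31.55
shift [1.8299 0.6766 0.2171] turn [ 0.042  -0.0013 -0.0153] | TCP target [0.5693 0.2858 0.2818] t 31.6 mm [457.5 169.2  54.3] deg [15.13 -0.47 -5.5 ]
```

View pics/w26.png

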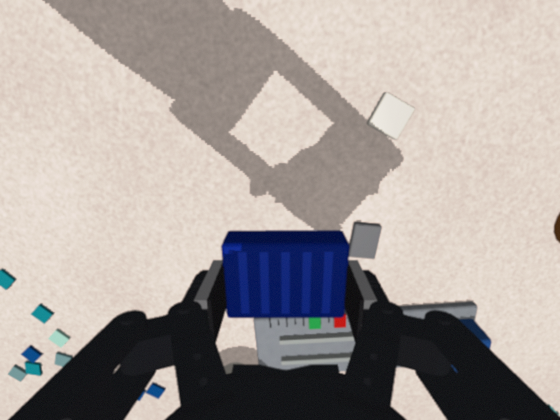

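Request:
apply_moves(moves=[{"x": 0.22, "y": 0.08, "z": -0.02, "ax": 0, "ay": 0, "az": 0, "jaw": -0.2}, {"x": 0.44, "y": 0.16, "z": -0.02, "ax": 0, "ay": 0, "az": 0, "jaw": -0.2}, {"x": 0.66, "y": 0.24, "z": -0.02, "ax": 0.01, "ay": 0, "az": -0.005, "jaw": -0.2}, {"x": 0.88, "y": 0.32, "z": 0, "ax": 0.02, "ay": 0, "az": -0.01, "jaw": -0.2}, {"x": 1.0, "y": 0.38, "z": 0, "ax": 0.03, "ay": -0.001, "az": -0.015, "jaw": -0.2}])

```text
time_s: 32.22
position: [0.5124, 0.0756, 0.3326]
eef_rot: [-0.063, 0.635, 0.766, -0.075]
contact_force: [0.5, -0.0, -1.6]
grip_width: 0.685
```

Run:
```python
from lane import *
st=get_state();print(st['position'],st['grip_width'])
lane_goto('blue',.060,.060,(.0022,0,.165))
```

```text
[0.51235485 0.07559315 0.33261793] 0.6851024359308727
shift [0.7794 0.4128 0.1229] turn [ 0.0104 -0.0003  0.0004] | TCP target [0.5697 0.2849 0.2828] t 32.23 mm [194.9 103.2  30.7] deg [ 3.75 -0.11  0.13]
```

Request:
apply_moves(moves=[{"x": 0.2, "y": 0.1, "z": -0.03, "ax": 0.004, "ay": 0, "az": 0, "jaw": -0.2}, {"x": 0.4, "y": 0.2, "z": -0.03, "ax": 0.01, "ay": 0, "az": 0, "jaw": -0.2}, {"x": 0.6, "y": 0.31, "z": 0, "ax": 0.01, "ay": 0, "az": 0, "jaw": -0.2}, {"x": 0.78, "y": 0.41, "z": 0.06, "ax": 0.01, "ay": 0, "az": 0, "jaw": -0.2}, {"x": 0.78, "y": 0.41, "z": 0.12, "ax": 0.01, "ay": 0, "az": 0, "jaw": -0.2}])

```text
time_s: 32.85
position: [0.5704, 0.2849, 0.2828]
eef_rot: [-0.082, 0.633, 0.764, -0.098]
contact_force: [-0.1, -0.8, -2.5]
grip_width: 0.683
```

Request:
apply_moves(moves=[{"x": 0, "y": 0, "z": 0, "ax": 0, "ay": 0, "az": 0, "jaw": -0.2}, {"x": 0, "y": 0, "z": 0, "ax": 0, "ay": 0, "az": 0, "jaw": -0.2}, {"x": 0, "y": 0, "z": 0, "ax": 0, "ay": 0, "az": 0, "jaw": -0.2}])

```text
time_s: 33.22
position: [0.5718, 0.281, 0.288]
eef_rot: [-0.08, 0.635, 0.762, -0.096]
contact_force: [0.4, 0.3, -1.2]
grip_width: 0.678
```

```bash
python3 held.py pics/w27.png
python3 - <<'E'
from lane import *
lane_goto('blue',.060,.013,(.0022,0,.165))
E
```

```text
held top cloud (tool frame) 9702
z [0.15534116 0.15667239 0.16980524]
((0.002302873879671097, 1.4649704098701477e-05), (0.05398106575012207, 0.04297151044011116), 89.93383026123047)
x pct [-0.01747292  0.0077209   0.02330558] y [-0.02642778  0.02649237]
[0.57178234 0.2809518  0.28798195] 0.6782203859971047 [ 0.43429072  0.25319007 -1.15047817] 33.225
shift [ 0.0159 -0.0022  0.2097] turn [ 0.0018 -0.0003 -0.0004] | TCP target [0.5578 0.2826 0.2374] t 33.27 mm [ 4.  -0.5 52.4] deg [ 0.66 -0.11 -0.16]
```

View pics/w27.png

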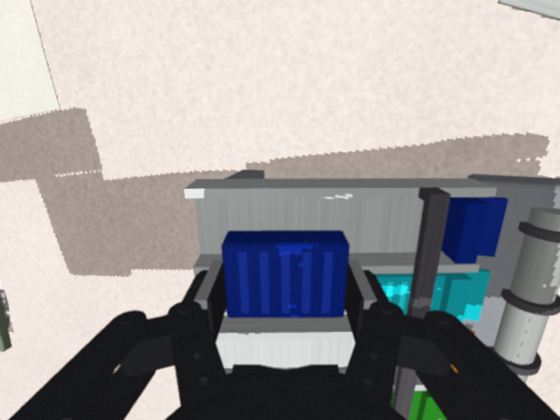

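Request:
apply_moves(moves=[{"x": 0.016, "y": -0.002, "z": 0.06, "ax": 0.0015, "ay": 0, "az": 0, "jaw": -0.2}, {"x": 0.016, "y": -0.002, "z": 0.14, "ax": 0.0015, "ay": 0, "az": 0, "jaw": -0.2}, {"x": 0.016, "y": -0.002, "z": 0.205, "ax": 0.0015, "ay": 0, "az": 0, "jaw": -0.2}, {"x": 0.016, "y": -0.002, "z": 0.205, "ax": 0.0015, "ay": 0, "az": 0, "jaw": -0.2}])

```text
time_s: 33.78
position: [0.5569, 0.2834, 0.2361]
eef_rot: [-0.084, 0.634, 0.762, -0.101]
contact_force: [-0.2, 0.4, -0.3]
grip_width: 0.682
```

```bash
python3 held.py pics/w28.png
python3 - <<'E'
from lane import *
lane_goto('blue',.060,.009,(.0022,0,.165))
E
```

```text
held top cloud (tool frame) 14660
z [0.15493029 0.15636141 0.17993457]
((-0.00932161882519722, 6.536021828651428e-06), (0.08132751286029816, 0.05399063974618912), 0.025479460135102272)
x pct [-0.04882673  0.00811663  0.03080938] y [-0.02642468  0.02644481]
[0.55689667 0.28343812 0.23606225] 0.6819361064444751 [-0.18824973  0.41135151 -0.32450328] 33.775
shift [-0.0041  0.0007  0.013 ] turn [-0.0002 -0.0002 -0.0002] | TCP target [0.5568 0.2824 0.2335] t 33.83 mm [-1.   0.2  3.3] deg [-0.06 -0.07 -0.08]
```

View pics/w28.png

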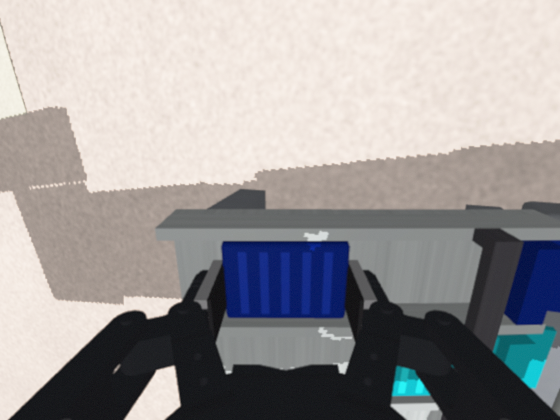

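Between the walls. I lower it and release.

Request:
apply_moves(moves=[{"x": -0.004, "y": 0, "z": 0.006, "ax": 0, "ay": 0, "az": 0, "jaw": -0.2}, {"x": -0.004, "y": 0, "z": 0.012, "ax": 0, "ay": 0, "az": 0, "jaw": -0.2}, {"x": -0.004, "y": 0, "z": 0.012, "ax": 0, "ay": 0, "az": 0, "jaw": 0.6}, {"x": -0.004, "y": 0, "z": 0.012, "ax": 0, "ay": 0, "az": 0, "jaw": 0.8}, {"x": -0.004, "y": 0, "z": 0.012, "ax": 0, "ay": 0, "az": 0, "jaw": 1}])

```text
time_s: 34.45
position: [0.5571, 0.2825, 0.2348]
eef_rot: [-0.084, 0.634, 0.762, -0.1]
contact_force: [-0.1, -0.1, -0.7]
grip_width: 1.005
```

```bash
python3 held.py pics/w29.png
python3 - <<'E'
from lane import *
lane_goto('blue',.006,.060,(.0012,0,.173))
E
```

```text
held top cloud (tool frame) 14916
z [0.15428834 0.15689796 0.17872149]
((-0.008892130106687546, -3.470107913017273e-06), (0.08216720074415207, 0.05398663133382797), 0.009436581283807755)
x pct [-0.04877378  0.00757017  0.03171922] y [-0.02646327  0.02644029]
[0.55712038 0.28254205 0.23481267] 1.0046618903508961 [-0.070669   -0.10127284 -0.72718545] 34.45
shift [ 0.004  -0.216  -0.2312] turn [ 0.0001 -0.0002 -0.0002] | TCP target [0.5203 0.2766 0.3045] t 34.5 mm [  1.  -54.  -57.8] deg [ 0.04 -0.09 -0.08]
```

View pics/w29.png

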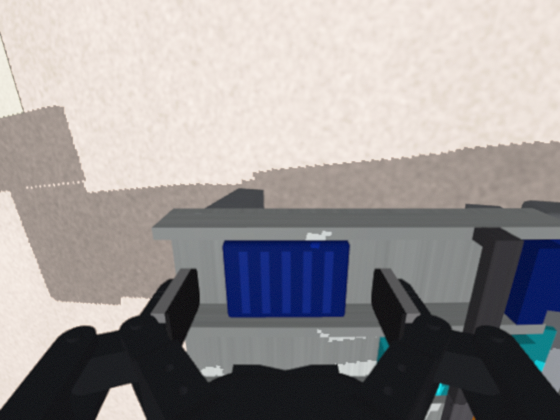

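Request:
apply_moves(moves=[{"x": 0, "y": 0, "z": -0.1, "ax": 0, "ay": 0, "az": 0, "jaw": 1}, {"x": 0, "y": 0, "z": -0.235, "ax": 0, "ay": 0, "az": 0, "jaw": 1}, {"x": 0.004, "y": -0.1, "z": -0.235, "ax": 0, "ay": 0, "az": 0, "jaw": -1}, {"x": 0.004, "y": -0.216, "z": -0.235, "ax": 0, "ay": 0, "az": 0, "jaw": -1}, {"x": 0.004, "y": -0.216, "z": -0.235, "ax": 0, "ay": 0, "az": 0, "jaw": -1}])

```text
time_s: 35.12
position: [0.5193, 0.2767, 0.3058]
eef_rot: [-0.084, 0.634, 0.763, -0.1]
contact_force: [0.3, -0.3, -0.5]
grip_width: 0.382
```

Request:
apply_moves(moves=[{"x": 0, "y": 0, "z": 0, "ax": 0, "ay": 0, "az": 0, "jaw": -1}, {"x": 0, "y": 0, "z": 0.1, "ax": 0, "ay": 0, "az": 0, "jaw": -1}, {"x": 0, "y": 0, "z": 0.2, "ax": 0, "ay": 0, "az": 0, "jaw": -1}, {"x": 0, "y": 0, "z": 0.215, "ax": 0, "ay": 0, "az": 0, "jaw": -1}, {"x": 0, "y": 0, "z": 0.215, "ax": 0, "ay": 0, "az": 0, "jaw": -1}])

```text
time_s: 35.75
position: [0.5075, 0.2742, 0.2533]
eef_rot: [-0.084, 0.634, 0.762, -0.1]
contact_force: [0.2, -0.5, 0.3]
grip_width: 0.0
```

```bash
python3 held.py pics/w30.png
python3 - <<'E'
from lane import *
lane_goto('blue',.0985,.0065,(.0012,0,.173))
E
```

```text
held top cloud (tool frame) 6817
z [0.13555711 0.16301374 0.18440167]
((0.0030416958034038544, 0.00658946018666029), (0.05622445046901703, 0.04080936312675476), 0.008049394004046917)
x pct [-0.02166457  0.01072816  0.03080202] y [-0.01262733  0.0267298 ]
[0.50752341 0.27424488 0.2533011 ] 0.00012401637564542458 [ 0.24138435 -0.5483618   0.28615224] 35.75
shift [2.000e-04 3.669e-01 6.400e-03] turn [ 0.0003 -0.0003 -0.0002] | TCP target [0.5945 0.2905 0.2289] t 35.8 mm [ 0.1 91.7  1.6] deg [ 0.12 -0.1  -0.08]
```

View pics/w30.png

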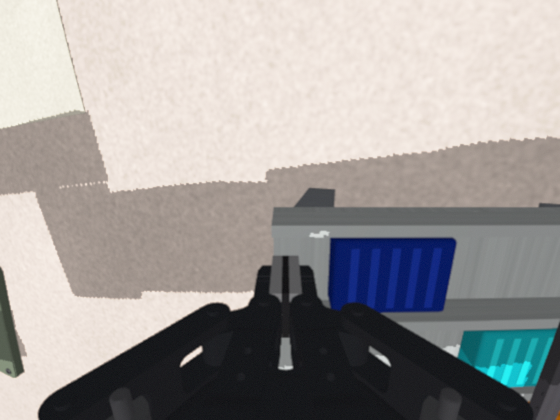

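Request:
apply_moves(moves=[{"x": 0, "y": 0.06, "z": 0.004, "ax": 0, "ay": 0, "az": 0, "jaw": -1}, {"x": 0, "y": 0.12, "z": 0.004, "ax": 0, "ay": 0, "az": 0, "jaw": -1}, {"x": 0, "y": 0.18, "z": 0.004, "ax": 0, "ay": 0, "az": 0, "jaw": -1}, {"x": 0, "y": 0.24, "z": 0.004, "ax": 0, "ay": 0, "az": 0, "jaw": -1}, {"x": 0, "y": 0.3, "z": 0.004, "ax": 0, "ay": 0, "az": 0, "jaw": -1}])

```text
time_s: 36.42
position: [0.5793, 0.2877, 0.2338]
eef_rot: [-0.084, 0.634, 0.762, -0.099]
contact_force: [-2.4, -0.1, 5.9]
grip_width: -0.002
```

Request:
apply_moves(moves=[{"x": 0, "y": 0.03, "z": 0, "ax": 0, "ay": 0, "az": 0, "jaw": -1}, {"x": 0, "y": 0.05, "z": 0, "ax": 0, "ay": 0, "az": 0, "jaw": -1}, {"x": 0, "y": 0.06, "z": 0, "ax": 0, "ay": 0, "az": 0, "jaw": -1}, {"x": 0, "y": 0.067, "z": 0, "ax": 0, "ay": 0, "az": 0, "jaw": -1}, {"x": 0, "y": 0.067, "z": 0, "ax": 0, "ay": 0, "az": 0, "jaw": -1}])

```text
time_s: 37.05
position: [0.5936, 0.2903, 0.2285]
eef_rot: [-0.084, 0.634, 0.762, -0.1]
contact_force: [-0.3, 0.3, -0.4]
grip_width: 0.002
```

```bash
python3 held.py pics/w31.png
python3 - <<'E'
from lane import *
lane_goto('blue',.1025,.006,(.0012,0,.173))
E
```

```text
held top cloud (tool frame) 9817
z [0.13576171 0.16110406 0.18327259]
((0.003446245566010475, 4.317611455917358e-06), (0.053990624845027924, 0.05529862642288208), 89.98613739013672)
x pct [-0.02121757  0.01104709  0.03077623] y [-0.02645537  0.02649597]
[0.5935695  0.29031043 0.22845713] 0.0021615978634543422 [-0.27709072  0.3175853  -0.40642131] 37.05
shift [ 0.0002  0.0195 -0.0002] turn [ 0.0001 -0.0002 -0.0002] | TCP target [0.5982 0.2912 0.2274] t 37.1 mm [ 0.1  4.9 -0. ] deg [ 0.02 -0.08 -0.07]
```

View pics/w31.png

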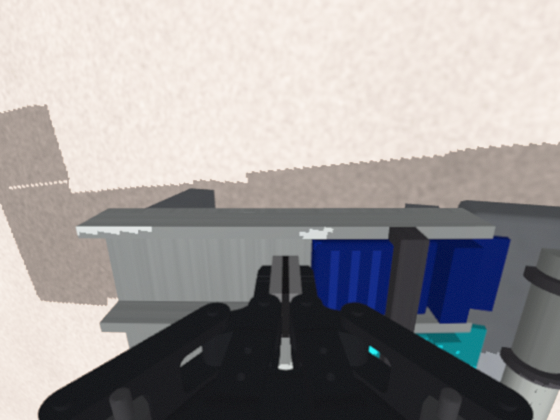

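Request:
apply_moves(moves=[{"x": 0, "y": 0.01, "z": 0, "ax": 0, "ay": 0, "az": 0, "jaw": -1}, {"x": 0, "y": 0.018, "z": 0, "ax": 0, "ay": 0, "az": 0, "jaw": -1}, {"x": 0, "y": 0.018, "z": 0, "ax": 0, "ay": 0, "az": 0, "jaw": -1}])

```text
time_s: 37.48
position: [0.5977, 0.2911, 0.2275]
eef_rot: [-0.084, 0.634, 0.762, -0.1]
contact_force: [-1.9, -0.4, 2.2]
grip_width: 0.002
```

Request:
apply_moves(moves=[{"x": 0, "y": 0.006, "z": 0, "ax": 0, "ay": 0, "az": 0, "jaw": -1}, {"x": 0, "y": 0.006, "z": 0, "ax": 0, "ay": 0, "az": 0, "jaw": -1}])

```text
time_s: 37.72
position: [0.5984, 0.2913, 0.2272]
eef_rot: [-0.085, 0.634, 0.762, -0.102]
contact_force: [-6.2, -0.4, 5.4]
grip_width: 0.003
```

Request:
apply_moves(moves=[{"x": 0, "y": -0.02, "z": 0, "ax": 0, "ay": 0, "az": 0, "jaw": -1}, {"x": 0, "y": -0.06, "z": -0.05, "ax": 0, "ay": 0, "az": 0, "jaw": -1}, {"x": 0, "y": -0.1, "z": -0.25, "ax": 0, "ay": 0, "az": 0, "jaw": -1}, {"x": -0.1, "y": -0.1, "z": -0.5, "ax": -0.015, "ay": 0, "az": 0, "jaw": -0.5}, {"x": -0.15, "y": -0.1, "z": -0.6, "ax": -0.03, "ay": 0, "az": 0, "jaw": -0.2}])

```text
time_s: 38.35
position: [0.6221, 0.2566, 0.3843]
eef_rot: [-0.02, 0.639, 0.768, -0.023]
contact_force: [1.3, 0.9, 0.1]
grip_width: 0.396
```

Request:
apply_moves(moves=[{"x": 0, "y": 0, "z": 0, "ax": 0, "ay": 0, "az": 0, "jaw": -0.2}, {"x": 0, "y": 0, "z": 0, "ax": 0, "ay": 0, "az": 0, "jaw": -0.2}])

```text
time_s: 38.6
position: [0.6198, 0.2571, 0.3773]
eef_rot: [-0.025, 0.639, 0.768, -0.029]
contact_force: [-0.1, 0.4, 0.3]
grip_width: 0.401
```

```bash
python3 chk.py pics/w32.png blue turquoise green amber
python3 - <<'E'
from h import *
goto([.56,-.37,.36],8.58)
E
```

```text
blue 1399 s [115.2 129.1 143.6] y [-20.7  20.6] h 18.4 (seated uphill end expected s=115)
   beyond keeper s [161.9 199. ]
   stop top s from [174.3 400. ]
turquoise 1185 s [115.2 129.  143.9] y [-21.1  19.6] h 18.5 (seated uphill end expected s=115)
   beyond keeper s [162.2 199.4]
   stop top s from [175.  392.6]
green 828 s [115.  129.1 143.7] y [-19.2  20.7] h 18.5 (seated uphill end expected s=115)
   beyond keeper s [160.9 174.5]
   stop top s from [209.9 389.2]
   beyond keeper s [174.8 199.4]
   stop top s from [175.7 392.8]
[0.61979947 0.25712824 0.37725522] 38.6 [0.2628561  0.45031744 1.28132618 0.00737522 1.48574389 0.07865141]
shift [-2.4235 -0.6856  0.1155] turn [-0.0124  0.      0.0054] | TCP target [ 0.56 -0.37  0.36] t 38.65 mm [-605.9 -171.4   28.9] deg [-4.47  0.01  1.94]
```

View pics/w32.png

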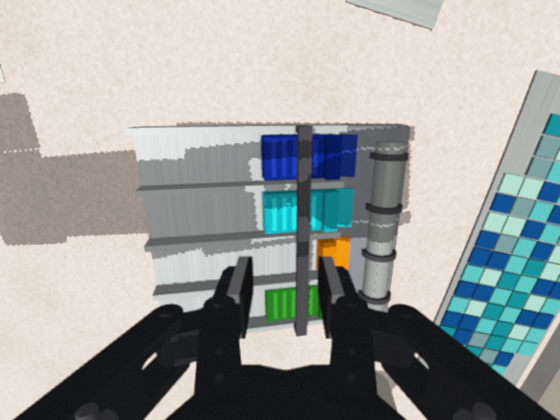

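All three are seated at s≈115, with the amber lane empty. I go to the gauge, looking once more for an amber blank on the way.

Request:
apply_moves(moves=[{"x": -0.22, "y": -0.06, "z": -0.02, "ax": -0.004, "ay": 0, "az": 0.002, "jaw": 0}, {"x": -0.44, "y": -0.12, "z": -0.02, "ax": -0.012, "ay": 0, "az": 0.005, "jaw": 0}, {"x": -0.66, "y": -0.18, "z": 0, "ax": -0.012, "ay": 0, "az": 0.005, "jaw": 0}, {"x": -0.88, "y": -0.24, "z": 0, "ax": -0.012, "ay": 0, "az": 0.005, "jaw": 0}, {"x": -1.0, "y": -0.3, "z": 0, "ax": -0.012, "ay": 0, "az": 0.005, "jaw": 0}])

```text
time_s: 39.28
position: [0.5917, -0.0043, 0.3807]
eef_rot: [-0.002, 0.652, 0.758, -0.001]
contact_force: [-0.2, -0.2, 0.9]
grip_width: 0.499
```

Run:
```python
from h import *
goto([.56,-.37,.34],8.58)
```

```text
shift [-1.4274 -0.3441  0.1619] turn [-0.0005 -0.0002  0.0001] | TCP target [ 0.56 -0.37  0.34] t 39.27 mm [-356.8  -86.    40.5] deg [-0.18 -0.08  0.04]
```

Request:
apply_moves(moves=[{"x": -0.22, "y": -0.06, "z": 0, "ax": 0, "ay": 0, "az": 0, "jaw": 0}, {"x": -0.44, "y": -0.11, "z": 0.02, "ax": 0, "ay": 0, "az": 0, "jaw": 0}, {"x": -0.66, "y": -0.16, "z": 0.06, "ax": 0, "ay": 0, "az": 0, "jaw": 0}, {"x": -0.88, "y": -0.21, "z": 0.1, "ax": 0, "ay": 0, "az": 0, "jaw": 0}, {"x": -1.0, "y": -0.26, "z": 0.14, "ax": 0, "ay": 0, "az": 0, "jaw": 0}])

```text
time_s: 39.9
position: [0.5655, -0.2612, 0.3452]
eef_rot: [-0.002, 0.652, 0.758, 0.0]
contact_force: [0.9, -0.1, -0.5]
grip_width: 0.503
```

Request:
apply_moves(moves=[{"x": -0.2, "y": -0.04, "z": 0.02, "ax": 0, "ay": 0, "az": 0, "jaw": 0}, {"x": -0.4, "y": -0.08, "z": 0.02, "ax": 0, "ay": 0, "az": 0, "jaw": 0}, {"x": -0.4, "y": -0.08, "z": 0.02, "ax": 0, "ay": 0, "az": 0, "jaw": 0}, {"x": -0.4, "y": -0.08, "z": 0.02, "ax": 0, "ay": 0, "az": 0, "jaw": 0}])

```text
time_s: 40.4
position: [0.5614, -0.3603, 0.3409]
eef_rot: [-0.002, 0.651, 0.759, 0.001]
contact_force: [0.1, 1.2, 0.2]
grip_width: 0.5
```

Run:
```python
from h import *
goto([.5596,-.3688,.09],8.58,grasp=True)
p,d=read_camera('top'); cv2.imwrite('pics/top4.png',p)
for k in nets.outline_of('blank_amber','top')[:3]: print(k['conf'],k['position'],k['mask'].sum())
p,d=read_camera('wrist'); cv2.imwrite('pics/w33.png',p)
```

```text
shift [-0.0341 -0.0121  0.3836] turn [-0.0001 -0.0007  0.0004] | TCP target [ 0.5596 -0.3688  0.245 ] t 40.4 mm [-8.5 -3.  95.9] deg [-0.02 -0.24  0.13]
0.53 [192.4, 182.6] 267
```

View pics/top4.png

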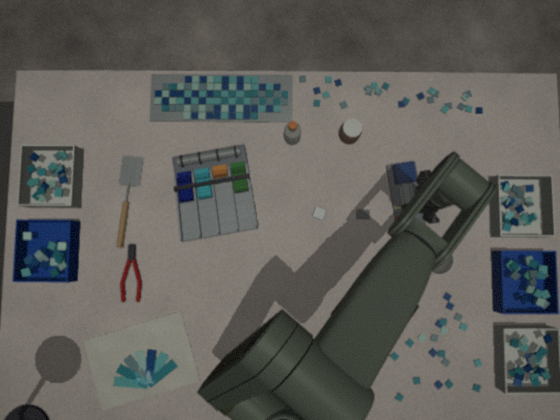

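View pics/w33.png

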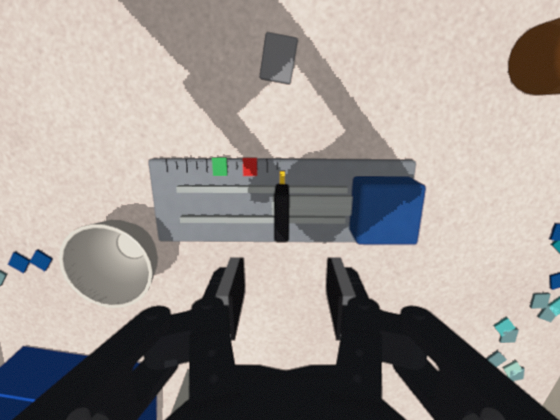

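The amber hit at (182,192) is really the seated blue blank, so no amber blank exists. The gauge is home with its handle at (282,213). I descend onto it.

Request:
apply_moves(moves=[{"x": -0.034, "y": -0.012, "z": 0.2, "ax": 0, "ay": 0, "az": 0, "jaw": 0}, {"x": -0.034, "y": -0.012, "z": 0.384, "ax": 0, "ay": 0, "az": 0, "jaw": 0}, {"x": -0.034, "y": -0.012, "z": 0.384, "ax": 0, "ay": 0, "az": 0, "jaw": 0}, {"x": -0.034, "y": -0.012, "z": 0.384, "ax": 0, "ay": 0, "az": 0, "jaw": 0}])

```text
time_s: 41.05
position: [0.5611, -0.3698, 0.2492]
eef_rot: [0.002, 0.651, 0.759, 0.001]
contact_force: [0.5, -0.6, 1.2]
grip_width: 0.496
```

Run:
```python
from h import *
goto([.5596,-.3688,.045],8.58,grasp=True)
```

```text
shift [ 0.0051 -0.0061  0.1969] turn [0.0006 0.0003 0.0005] | TCP target [ 0.5596 -0.3688  0.2   ] t 41.05 mm [ 1.3 -1.5 49.2] deg [0.23 0.11 0.18]
```

Request:
apply_moves(force=50, moves=[{"x": 0.004, "y": -0.004, "z": 0.1, "ax": 0, "ay": 0, "az": 0, "jaw": 0}, {"x": 0.004, "y": -0.004, "z": 0.19, "ax": 0, "ay": 0, "az": 0, "jaw": 0}, {"x": 0.004, "y": -0.004, "z": 0.19, "ax": 0, "ay": 0, "az": 0, "jaw": 0}, {"x": 0.004, "y": -0.004, "z": 0.19, "ax": 0, "ay": 0, "az": 0, "jaw": -0.5}, {"x": 0.004, "y": -0.004, "z": 0.19, "ax": 0, "ay": 0, "az": 0, "jaw": -1}])

```text
time_s: 41.68
position: [0.5596, -0.3698, 0.2014]
eef_rot: [0.002, 0.652, 0.759, 0.001]
contact_force: [-0.6, -0.1, 1.0]
grip_width: 0.155
```

Request:
apply_moves(moves=[{"x": 0, "y": 0, "z": 0, "ax": 0, "ay": 0, "az": 0, "jaw": -1}, {"x": 0, "y": 0, "z": 0, "ax": 0, "ay": 0, "az": 0, "jaw": -1}, {"x": 0, "y": 0, "z": 0, "ax": 0, "ay": 0, "az": 0, "jaw": -1}])

```text
time_s: 42.05
position: [0.5596, -0.3698, 0.2014]
eef_rot: [0.002, 0.652, 0.759, 0.001]
contact_force: [-0.9, 0.7, 4.9]
grip_width: 0.159
```

```bash
python3 g.py pics/w34.png
```

```text
42.05 [-0.85266521  0.6600912   4.92797224] [-8.51448723e-05 -4.47275651e-04] 0.15882303328461433
```

View pics/w34.png

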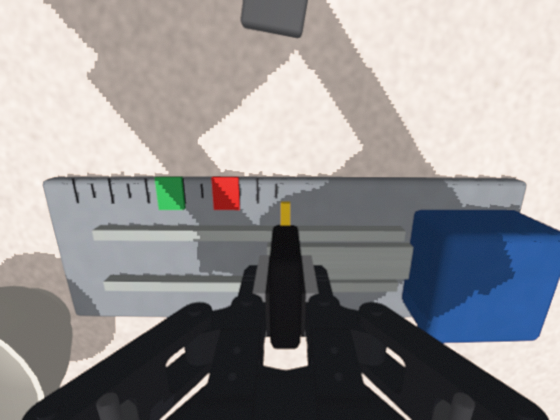

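The handle is gripped. I draw it to green, about 62 mm.

Request:
apply_moves(moves=[{"x": 0, "y": -0.07, "z": 0, "ax": 0, "ay": 0, "az": 0, "jaw": -1}, {"x": 0, "y": -0.14, "z": 0, "ax": 0, "ay": 0, "az": 0, "jaw": -1}, {"x": 0, "y": -0.2, "z": 0, "ax": 0, "ay": 0, "az": 0, "jaw": -1}, {"x": 0, "y": -0.25, "z": 0, "ax": 0, "ay": 0, "az": 0, "jaw": -1}, {"x": 0, "y": -0.25, "z": 0, "ax": 0, "ay": 0, "az": 0, "jaw": -1}])

```text
time_s: 42.72
position: [0.4978, -0.3789, 0.2014]
eef_rot: [0.003, 0.652, 0.758, 0.002]
contact_force: [7.0, 2.0, 3.5]
grip_width: 0.154
```

```bash
python3 g.py pics/w35.png
```

```text
42.725 [7.03478043 1.9671202  3.4500675 ] [-0.06253219 -0.00029328] 0.15415852961574253
```

View pics/w35.png

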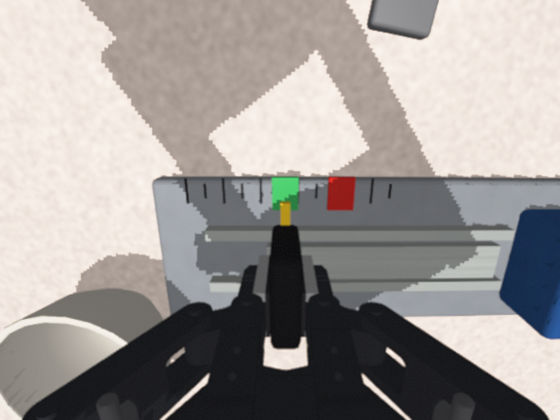

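The pointer at (285,213) is centred on green (272–299). I hold it.

Request:
apply_moves(moves=[{"x": 0, "y": 0, "z": 0, "ax": 0, "ay": 0, "az": 0, "jaw": -1}, {"x": 0, "y": 0, "z": 0, "ax": 0, "ay": 0, "az": 0, "jaw": -1}, {"x": 0, "y": 0, "z": 0, "ax": 0, "ay": 0, "az": 0, "jaw": -1}, {"x": 0, "y": 0, "z": 0, "ax": 0, "ay": 0, "az": 0, "jaw": -1}, {"x": 0, "y": 0, "z": 0, "ax": 0, "ay": 0, "az": 0, "jaw": -1}])

```text
time_s: 43.4
position: [0.4986, -0.3788, 0.2014]
eef_rot: [0.004, 0.652, 0.759, 0.002]
contact_force: [6.6, 2.1, 4.9]
grip_width: 0.155
```

Request:
apply_moves(moves=[{"x": 0, "y": 0, "z": 0, "ax": 0, "ay": 0, "az": 0, "jaw": -1}, {"x": 0, "y": 0, "z": 0, "ax": 0, "ay": 0, "az": 0, "jaw": -1}, {"x": 0, "y": 0, "z": 0, "ax": 0, "ay": 0, "az": 0, "jaw": -1}, {"x": 0, "y": 0, "z": 0, "ax": 0, "ay": 0, "az": 0, "jaw": -1}, {"x": 0, "y": 0, "z": 0, "ax": 0, "ay": 0, "az": 0, "jaw": -1}])

```text
time_s: 44.02
position: [0.4986, -0.3788, 0.2014]
eef_rot: [0.004, 0.652, 0.759, 0.002]
contact_force: [7.2, 2.7, 5.2]
grip_width: 0.157
```

```bash
python3 g.py pics/w36.png
```

```text
44.025 [7.18870483 2.73786721 5.23004611] [-0.06171043 -0.00024726] 0.1567808300697294
```

View pics/w36.png

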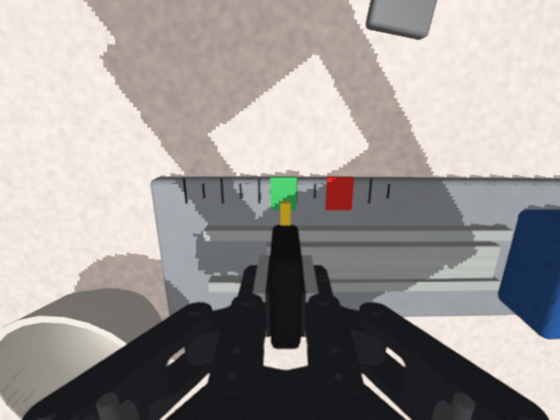

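Held for 1.3 s on green. I guide it home, release and lift.

Request:
apply_moves(moves=[{"x": 0, "y": 0.07, "z": 0, "ax": 0, "ay": 0, "az": 0, "jaw": -1}, {"x": 0, "y": 0.14, "z": 0, "ax": 0, "ay": 0, "az": 0, "jaw": -1}, {"x": 0, "y": 0.2, "z": 0, "ax": 0, "ay": 0, "az": 0, "jaw": -1}, {"x": 0, "y": 0.247, "z": 0, "ax": 0, "ay": 0, "az": 0, "jaw": -1}, {"x": 0, "y": 0.247, "z": 0, "ax": 0, "ay": 0, "az": 0, "jaw": -0.4}])

```text
time_s: 44.7
position: [0.5581, -0.3692, 0.1995]
eef_rot: [0.0, 0.651, 0.759, 0.001]
contact_force: [0.6, 0.4, 0.4]
grip_width: 0.301
```

Request:
apply_moves(moves=[{"x": 0, "y": 0, "z": 0, "ax": 0, "ay": 0, "az": 0, "jaw": 0}, {"x": 0, "y": 0, "z": 0, "ax": 0, "ay": 0, "az": 0, "jaw": 0}, {"x": 0, "y": 0, "z": -0.15, "ax": 0, "ay": 0, "az": 0, "jaw": 0}, {"x": 0, "y": 0, "z": -0.35, "ax": 0, "ay": 0, "az": 0, "jaw": 0}, {"x": 0, "y": 0, "z": -0.55, "ax": 0, "ay": 0, "az": 0, "jaw": 0}])

```text
time_s: 45.32
position: [0.5573, -0.3694, 0.3379]
eef_rot: [-0.0, 0.652, 0.759, 0.001]
contact_force: [0.5, 0.1, 0.2]
grip_width: 0.502
```

Request:
apply_moves(moves=[{"x": 0, "y": 0, "z": 0, "ax": 0, "ay": 0, "az": 0, "jaw": 0}, {"x": 0, "y": 0, "z": 0, "ax": 0, "ay": 0, "az": 0, "jaw": 0}, {"x": 0, "y": 0, "z": 0, "ax": 0, "ay": 0, "az": 0, "jaw": 0}])

```text
time_s: 45.7
position: [0.5573, -0.3689, 0.3347]
eef_rot: [-0.002, 0.652, 0.759, 0.001]
contact_force: [-0.7, 0.7, 0.4]
grip_width: 0.503
```

```bash
cp w1.npz w1b.npz
python3 - <<'E'
from h import *
from lane import *
st=get_state(); c=cam('wrist',st); p,d=read_camera('wrist'); P=cloud(c,d); cv2.imwrite('pics/w37.png',p)
G=np.array([.5596,-.3693]); a=np.radians(8.58); U=np.array([[np.cos(a),np.sin(a)],[-np.sin(a),np.cos(a)]])
L=(P[...,:2]-G)@U.T; m=(P[...,2]>.055)&(P[...,2]<.07)&(abs(L[...,0])<.09)&(abs(L[...,1])<.03)
m&=L[...,0]<.06
print('handle local',m.sum(),np.median(L[m],0))
p,d=read_camera('top'); c=cam('top'); P=cloud(c,d); cv2.imwrite('pics/top5.png',p)
hsv=cv2.cvtColor(p,cv2.COLOR_BGR2HSV)
O=EX*XM+EY*OY+EZ*ZM
for col in ['blue','turquoise','green']:
    V=P-O; s=V@ES; h=V@N; y=V@EY-LANE[col]
    m=(abs(y)<.021)&(h>.011)&(h<.022)&(s>.05)&(s<.144); print(col,m.sum(),np.percentile(s[m]*1e3,[2,98]))
print(st['position'],st['contact_force'])
E
```

```text
handle local 851 [0.00062863 0.00222354]
blue 133 [112.86960702 142.90550554]
turquoise 131 [112.19592228 143.64594249]
green 136 [111.83014014 143.44390385]
[ 0.55727472 -0.36893046  0.33472928] [-0.70683548  0.70835475  0.39752084]
```

View pics/w37.png

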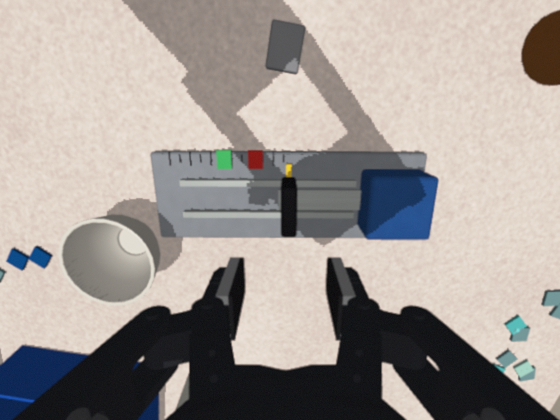

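View pics/top5.png

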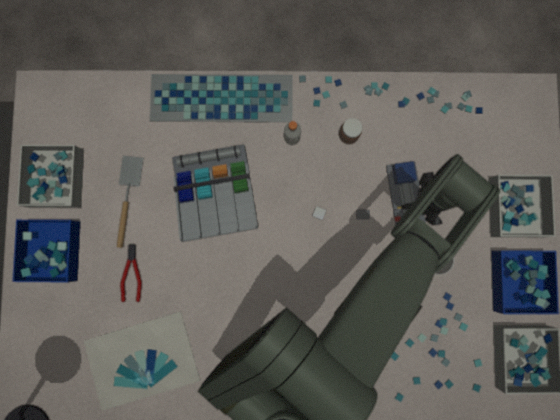

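The gauge is home with its handle at local x 0.6 mm. The three blanks are seated under the keeper, the bystanders are untouched and the robot is clear. I hand it in.

```bash
python3 -c "
from cell import r
print(r.close_job())"
```

```text
the job is handed in; nothing more can be done
None
```

The feeder is set, loaded and proved, and I handed the job in at about 46 s of the 200 s allowed. No verdict came back.

- **Gauge:** I held the pointer on the red band for about 1.3 s before loading and on the green band for about 1.3 s after. I guided it home each time. The last picture puts the handle 0.6 mm from home.
- **Blanks:** Turquoise, green and blue each lie flat in the lane of their own colour under the keeper bar. I pushed each one until it stalled at 6–8 N. Wrist depth then put the uphill ends at 115.0–115.4 mm down the lane, where a seated blank should read 115 mm. No amber blank was on the table, so that lane is empty.
- **Knock:** Turquoise was knocked about 4 cm during the run. I found it again before gripping it.
- **Bystanders and robot:** The jar, tools and offcuts look unmoved in the pictures. The robot is clear of everything.
- **Disagreements:** The final top-camera depth check read the uphill ends at 112–113 mm, about 3 mm higher up the lane than the wrist camera. I put this down to its coarser resolution and calibration. The network's one late "amber blank" report was the seated blue blank.

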